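Long spoon into the tall mug, leaning away from the handle

ROBOT

A 6-joint arm with a two-finger parallel gripper is mounted at the origin on the work surface. World frame = base frame: x ahead of the robot, y to its left, z up, the work surface at z = 0. Lengths are in m, angles in rad, forces in N, time in s.
With the tool pointing down it reaches from about 0.4 to 0.925 m from the base axis. Payload 12.5 kg.
Tool frame: the origin (TCP) lies on the mounting face of the last link; the fingertips stand 190 mm ahead of it and the grasp point (between the pads) lies arm.tcp_to_grasp ahead of it (arm.tcp_to_grasp is the distance from the TCP to the grasp point, in m); z points along the fingers, y is the direction in which the jaws open and shut (so a half turn about z gives the same grasp; the last joint's range is limited). The gripper opens to 95 mm and grips with 3 to 60 N. Pads are 20 mm wide; open, the fingers measure 119 mm over their backs; the gripper's body (75 mm by 180 mm) begins 59 mm behind the grasp point.
Start: joints at [1.163, 0.491, 1.559, -0, 1.092, -0.106], TCP at [0.186, 0.597, 0.405] pointing down, gripper open.
Joint ranges: [-3.1, 3.1], [-0.84, 2.19], [0.05, 2.79], [-1.13, 4.28], [0.06, 2.93], [-2.69, 2.69]. Speed limits (rad/s): [2.22, 2.22, 2.79, 3.14, 3.14, 3.14].

INTERFACE

Orientations are given as [roll, pitch, yaw] about the fixed x, y, z axes, in that order (R = Rz(yaw) Ry(pitch) Rx(roll)).
In Python, from rig import readout, viewer, ticket, arm gives the robot as it stands.
- The arm moves only by the tool apply_moves, never from a script. Its argument "series" is a list of rows, each an object with "delta_rot": the turn, a rotation vector about the tool's x, y, z in degrees, a list of three; "offset": the shift along the tool's x, y, z in mm, a list of three; "hand": the opening, from 0 (shut) to 1 (fully open). A call has 1 to 20 rows; each row is the pose to reach, as a shift and turn from the pose measured when the call began, along the tool's axes at that moment; what a row does not reach only later rows make up. A row lasts 1/12 s, in which the tool goes at most 41.7 mm and 7.16 degrees, less where a joint would pass 70% of its speed; a pose out of reach is approached as far as the arm can. A call with a gripper value outside its range is refused whole. The fingers move at their own pace and stop on an object; the grip force is fixed at half the most. Time passes only in rows, so rows that repeat a pose let the fingers close. It gives the time, the measured TCP pose, the force and the opening at its end, in the units of the state.
- readout.get_obs(): the state, without advancing time (a new reading comes with each control period).
- viewer.snapshot(name): name is "side" or "top" or "wrist"; returns a dict with "frame" (480x640x3 uint8, red, green, blue), "depth" (480x640 float32, m along the optical axis (not along the pixel's ray), 0 where there is no reading), "mtx" (3x3 intrinsics, pixels), "D" ([k1, k2, p1, p2, k3] as OpenCV has them; the pictures are not rectified), "origin" and "orientation" of the camera in the world. Camera axes: x right, y down, z forward; pixel columns grow to the right and rows downward; lengths in m; the calibration is good to about 2 mm. A picture is of the moment at which its call begins.
- ticket.hand_in(): hands the job in, once; it reports no verdict.
The state is a dict: "time_s": time; "joint_positions": joint angles; "qd": joint speeds; "tau": joint torques, N m; "position": TCP position; "tool_rot": TCP orientation; "wrist_force": force on the tool from outside, world axes, zero at the start; "moment": the same for the moment, N m; "width": finger opening in m.
Only numpy, scipy, OpenCV 4.12 (cv2) and the standard library are available. Lean on these libraries where they do the work, as an engineer would, in place of code of your own. Each camera call takes 0.05 s, during which the arm holds its last target.

TASK

Stand the longest of the three dark wooden spoons in the tall blue mug, handle end down on the bottom of the mug and bowl up, leaning against the rim on the side away from the mug's handle so that the handle stays free to take. Set it down gently, holding it until it touches the bottom instead of letting it drop. Do not shove or tip the mug, and leave the other two spoons, the small tins on the worktop, the funnel and the tea strainer as they are.

Things in the scene. Friction and masses are not known exactly. Their poses are not given: they have to be found in the camera images.
- spoon_a: Dark wooden spoon 232 mm long, one of three look-alikes lying in any order in the spoon rest. All: round handle 10 mm thick with rounded end, flat oval bowl 43 x 29 x 8 mm, about 20 g. Origin on the handle's axis at the middle of the bowl, 22 mm from the bowl's tip; x points along the spoon from handle end to bowl tip; in the rest z points up.
- spoon_b: Dark wooden spoon like the other two but 250 mm long: the longest. Origin and axes as for spoon_a; its handle end lies 228 mm from the origin along -x. The handle can be gripped up to 205 mm from its end; in the rest the stretch from about 80 to 205 mm from the end is clear of the rims. Centre of mass about 132 mm from the handle end.
- spoon_c: Dark wooden spoon like the other two but 214 mm long overall: the shortest. Origin and axes as for spoon_a.
- spoon_b_foot (a point): The rounded end of spoon_b's handle, on its axis (the end away from the bowl).
- spoon_b_mid (a point): Point on the axis of spoon_b's handle 150 mm from the handle end: about where the handle crosses the rim when it leans in the mug.
- rest: Fixed light bamboo tray, 178 mm along its x, 204 mm along y, base 6 mm thick, side rails 19 mm high. Spoons lie along its x, 66 mm apart, level, axes 45 mm above the worktop: handles towards -x in 14 mm notches of the front rim (10 mm thick at x = -84 mm, teeth 50 mm high), bowls on the back rim (x = +84 mm, 41 mm high); open between. Origin: centre of its underside, on the worktop.
- mug: Tall blue stoneware mug, loose, about 0.5 kg: 146 mm high, 88 mm across, wall 4 mm (bore 78 mm). Heavy base, thickness unmeasured: the inside bottom lies 8 to 20 mm above the underside; feel for it. Origin at the centre of its underside, z up. Handle along +y to 80 mm from the axis, 27 to 119 mm up, turned roughly to the robot; the far side is -y. A spoon leans in it about 27 degrees off vertical.
- mug_rim (a point): Centre of the mug's mouth at the height of the rim; axes as the mug's.
- tin_1: Small round steel tin, 62 mm across and 45 mm high with an aluminium lid 65 mm across; a bystander. Origin at the centre of its underside.
- tin_2: Small round steel tin, 62 mm across and 45 mm high with an aluminium lid 65 mm across; a bystander. Origin at the centre of its underside.
- tin_3: Small round steel tin, 62 mm across and 45 mm high with an aluminium lid 65 mm across; a bystander. Origin at the centre of its underside.
- tin_4: Small round steel tin, 62 mm across and 45 mm high with an aluminium lid 65 mm across; a bystander. Origin at the centre of its underside.
- funnel: Green silicone funnel standing on its wide mouth, 92 mm across and 92 mm high; a bystander. Origin at the centre of its underside.
- strainer: Stainless tea strainer lying on the worktop: mesh ball 47 mm across with sprung wire tongs 156 mm long along its -y; a bystander. Origin under the ball's centre.
Not all that is in view belongs to the job. Several things have the shape of the mug; the one meant has the colours described above.

How it is judged:
By the outcome, as a careful person would: the job done as asked, in the order asked, and still so for the second after the job is handed in, with the robot touching nothing.
It also fails if it takes over 45 s, if anything falls off the work surface, if the arm or the gripper's body presses on something with over 40 N, if the wrist force passes 120 N, or if a joint passes its speed limit or range.

## Working session

There is one attempt and no reset: what is moved stays moved. The work goes in short steps, Python scripts to look and compute and a tool call to move; the robot and the scene stay as the last step left them, time stands still between calls to the robot, and variables do not carry over. Pictures are saved under pics/ and viewed, and the job is handed in when it is done.

Besides the shell and the picture viewer there is one more tool, called after "Emit:" as name([rows], argument=value, ...), one row to a line, values as JSON. apply_moves: Moves the arm, as the interface text tells. Its arguments: {"type":"object","properties":{"series":{"type":"array","items":{"type":"object","properties":{"delta_rot":{"type":"array","items":{"type":"number"}},"offset":{"type":"array","items":{"type":"number"}},"hand":{"type":"number"}}}}},"required":["series"]}

```bash
ls; mkdir -p pics
cat > h.py <<'E'
import numpy as np, cv2, pickle
from rig import readout, viewer, ticket, arm
from scipy.spatial.transform import Rotation as R
def snap(n,tag):
    s=viewer.snapshot(n); cv2.imwrite(f'pics/{tag}.png',s['frame'][:,:,::-1]); pickle.dump(s,open(f'{tag}.pkl','wb')); return s
def load(tag): return pickle.load(open(f'{tag}.pkl','rb'))
def Rc(s):
    o=np.array(s['orientation'],float)
    return o if o.shape==(3,3) else R.from_euler('xyz',o).as_matrix()
def rays(s,uv):
    p=cv2.undistortPoints(np.array(uv,float).reshape(-1,1,2),np.array(s['mtx']),np.array(s['D'])).reshape(-1,2)
    return np.c_[p,np.ones(len(p))]
def plane(s,uv,z):
    d=rays(s,uv)@Rc(s).T; o=np.array(s['origin']); return o+d*((z-o[2])/d[:,2])[:,None]
def pts(s,uv):
    uv=np.array(uv).reshape(-1,2); r=rays(s,uv); z=s['depth'][uv[:,1].astype(int),uv[:,0].astype(int)]
    return (r*z[:,None])@Rc(s).T+np.array(s['origin'])
E
python3 - <<'E'
from h import *
o=readout.get_obs(); print(o, arm.tcp_to_grasp)
for n in ['side','top','wrist']:
    s=snap(n,n+'0'); print(n,s['origin'],s['orientation'],s['mtx'],s['D'])
E
```

```text
pics
{'time_s': 0.0, 'joint_positions': array([ 1.16337772e+00,  4.91607002e-01,  1.55945188e+00,  2.11178797e-06,
        1.09171431e+00, -1.05601001e-01]), 'qd': array([ 0.00022733,  0.00108553,  0.00065405,  0.00098628, -0.00088119,
       -0.00047383]), 'tau': array([-8.67459203e-04, -6.12642574e+01, -2.58163422e+01,  6.92578219e-02,
        4.83128708e-02, -1.48423205e-04]), 'position': array([0.18575383, 0.59673203, 0.40413131]), 'tool_rot': array([-3.14041888e+00, -1.26297442e-04,  2.83977400e+00]), 'wrist_force': array([ 0.56211134, -0.67214739, -0.96037843]), 'moment': array([-0.00655184,  0.05843699,  0.02125644]), 'width': 0.09508149315935806} 0.1713
side [ 0.52506135 -1.11920413  1.03704519] [-2.25152119  0.01314565 -0.06517774] [[617.85947538   0.         332.95180734]
 [  0.         617.85947538 244.11524367]
 [  0.           0.           1.        ]] [-0.2131423  0.         0.         0.         0.       ]
top [0.4984703  0.03276431 1.37938963] [-3.08078153  0.00484061 -1.55053908] [[460.9144613    0.         311.77735368]
 [  0.         460.9144613  248.35692455]
 [  0.           0.           1.        ]] [-0.03447272  0.          0.          0.          0.        ]
wrist [0.11600664 0.61917631 0.38479253] [2.87959500e+00 1.75724071e-03 1.27021042e+00] [[338.53054289   0.         317.19289764]
 [  0.         338.53054289 237.90726678]
 [  0.           0.           1.        ]] [-0.01578464  0.          0.          0.          0.        ]
```

View pics/top0.png

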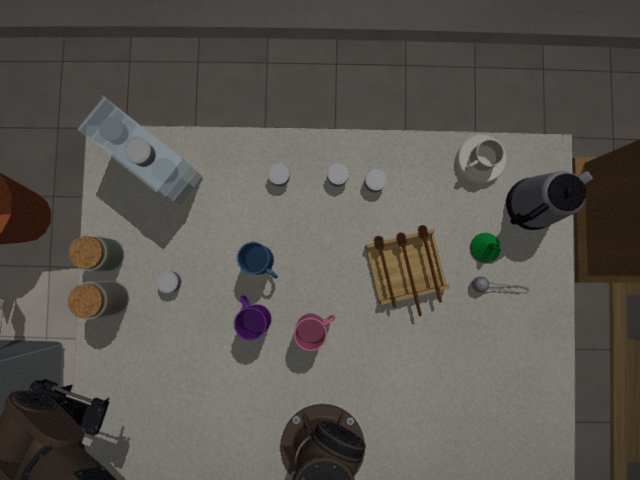

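View pics/side0.png

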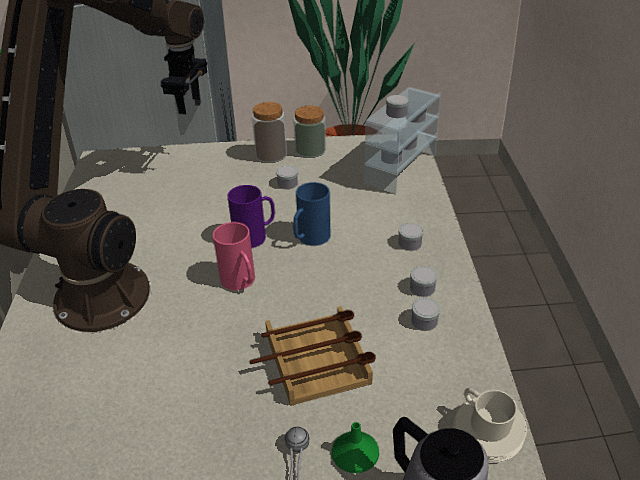

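View pics/wrist0.png

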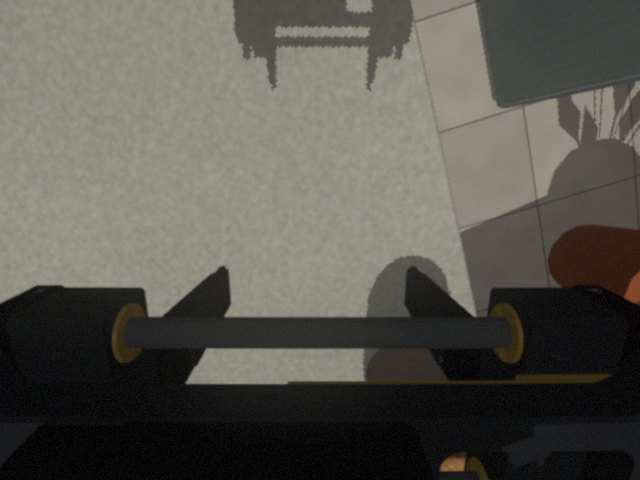

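Three mugs are in the top view: blue (255,258), purple (252,320) and pink (311,331). The blue one fits. The spoons lie at (385,270), (410,272) and (430,262), and the middle one looks longest. I'll measure them next and check enlarged crops.

Run:
```python
from h import *
s=load('top0'); f=s['frame']
hsv=cv2.cvtColor(f,cv2.COLOR_RGB2HSV)
def crop(f,x0,y0,x1,y1,k,name):
    c=cv2.resize(f[y0:y1,x0:x1],None,fx=k,fy=k,interpolation=cv2.INTER_CUBIC); cv2.imwrite(f'pics/{name}.png',c[:,:,::-1])
crop(f,225,215,465,345,3.3,'c_top')
g=load('side0')['frame']; crop(g,220,170,400,410,2.4,'c_side')
# spoons: dark reddish
r,gg,b=[f[...,i].astype(int) for i in range(3)]
m=((r-b>12)&(r<115)&(gg<r*0.62)).astype(np.uint8); m[:215]=0;m[330:]=0;m[:,:360]=0;m[:,460:]=0
n,l,st,c=cv2.connectedComponentsWithStats(m)
for i in range(1,n):
    if st[i,4]<40: continue
    ys,xs=np.where(l==i); P=plane(s,np.c_[xs,ys],0.045)[:,:2]
    mu=P.mean(0);u=np.linalg.svd(P-mu,full_matrices=False)[2][0]; u*=np.sign(u[0]); t=(P-mu)@u
    print(st[i],'ang',np.degrees(np.arctan2(u[1],u[0])),'len',np.ptp(t),'foot',mu+u*t.min(),'tip',mu+u*t.max())
m=((b-r>25)&(hsv[...,0]>95)&(hsv[...,0]<118)).astype(np.uint8);m[:,:225]=0;m[:,300:]=0;m[:230]=0;m[300:]=0
ys,xs=np.where(m>0);print('blue',len(xs),xs.min(),xs.max(),ys.min(),ys.max())
d=pts(s,np.c_[xs,ys]); print(np.percentile(d[:,2],[1,50,90,99]))
k=(abs(d[:,2]-0.146)<.012)
print('rim pts',k.sum()); P=d[k]
rr=P[:,:2]
# circle bound
(cx,cy),rad=cv2.minEnclosingCircle(rr.astype(np.float32));print('enc',cx,cy,rad)
# handle: points with z .1-.125 outside
c=np.array([cx,cy]);q=d[(np.linalg.norm(d[:,:2]-c,axis=1)>.05)&(d[:,2]>.03)];print('handle',len(q),q.mean(0) if len(q) else'')
```

```text
[419 226  22  75 216] ang 14.476475171142221 len 0.2214299644327316 foot [ 0.43749091 -0.33141883] tip [ 0.65189056 -0.27606522]
[397 233  24  82 213] ang 14.42627359273521 len 0.24054307686988402 foot [ 0.39626333 -0.2738665 ] tip [ 0.62922185 -0.21393903]
[375 237  21  70 186] ang 14.55103470752692 len 0.20566022314584265 foot [ 0.41816958 -0.20010397] tip [ 0.6172331  -0.14843344]
blue 811 237 276 242 276
[0.00769237 0.01675689 0.14444635 0.14979568]
rim pts 148
enc 0.5457894206047058 0.1984376162290573 0.043331652879714966
handle 41 [0.50478503 0.13685043 0.24879629]
```

Run:
```python
from h import *
for n in ['top0','side0']:
    s=load(n);print(n,[ (p,pts(s,[p])[0].round(3)) for p in ([(340,400),(150,350)] if n=='top0' else [(200,300),(180,400)])])
```

```text
top0 [((340, 400), array([ 0.135, -0.051, -0.003])), ((150, 350), array([ 0.269,  0.518, -0.002]))]
side0 [((200, 300), array([ 0.258, -0.028, -0.002])), ((180, 400), array([ 0.242, -0.327, -0.004]))]
```

View pics/c_top.png

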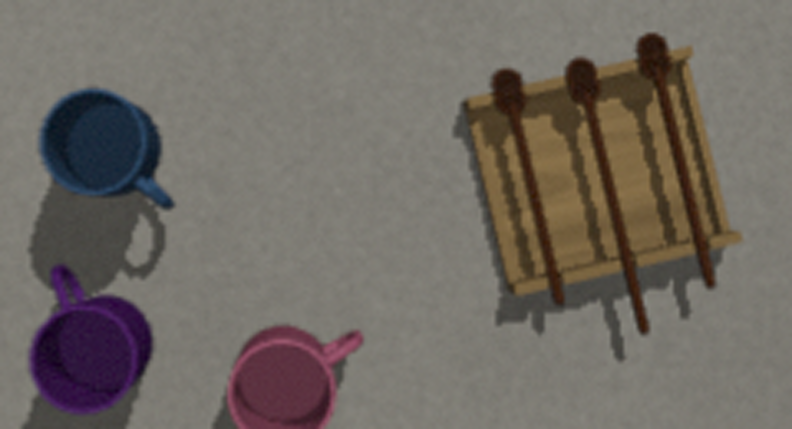

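View pics/c_side.png

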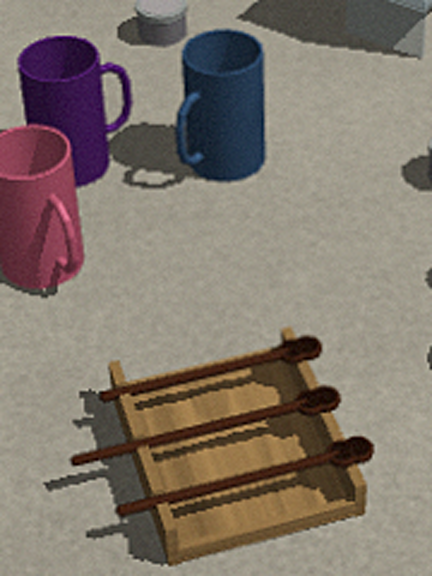

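The middle spoon is the longest: about 240 mm as masked, against 221 and 206 mm for its neighbours. It is spoon_b. The blue mug is confirmed, with its handle towards the lower right in the top view. Next I'll refine the mug's axis and handle direction and check what is known about the arm.

Run:
```python
from h import *
print([a for a in dir(arm) if a[0]!='_'],[a for a in dir(readout) if a[0]!='_'])
s=load('top0');f=s['frame'];hsv=cv2.cvtColor(f,cv2.COLOR_RGB2HSV)
b,r=f[...,2].astype(int),f[...,0].astype(int)
m=((b-r>22)&(hsv[...,0]>95)&(hsv[...,0]<120)).astype(np.uint8);m[:,:225]=0;m[:,300:]=0;m[:230]=0;m[300:]=0
ys,xs=np.where(m>0)
m2=np.zeros_like(m);m2[ys,xs]=1
cs=max(cv2.findContours(m2,cv2.RETR_EXTERNAL,cv2.CHAIN_APPROX_NONE)[0],key=cv2.contourArea)[:,0]
P=plane(s,cs,0.146)[:,:2]
c=np.array([.546,.198])
for it in range(6):
    # rim: use contour pts on the far-from-body... 
    d=np.linalg.norm(P-c,axis=1); k=abs(d-.044)<.004
    A=np.c_[2*P[k],np.ones(k.sum())]; x=np.linalg.lstsq(A,(P[k]**2).sum(1),rcond=None)[0]; c=x[:2]
    print(k.sum(),len(P),c,np.sqrt(x[2]+c@c))
Q=plane(s,cs,0.119)[:,:2]; d=np.linalg.norm(Q-c,axis=1);
o=np.argsort(-d)[:8]; print(cs[o].tolist(),Q[o].round(3),d[o]); v=Q[o].mean(0)-c; print('handle ang',np.degrees(np.arctan2(v[1],v[0])))
# from side view
s=load('side0');f=s['frame'];hsv=cv2.cvtColor(f,cv2.COLOR_RGB2HSV)
b,r=f[...,2].astype(int),f[...,0].astype(int)
m=((b-r>22)&(hsv[...,0]>95)&(hsv[...,0]<120)).astype(np.uint8);m[:,:280]=0;m[:,345:]=0;m[:170]=0;m[260:]=0
ys,xs=np.where(m>0);print(xs.min(),xs.max(),ys.min(),ys.max())
D=pts(s,np.c_[xs,ys]);
for z in(.03,.06,.09,.12):
    k=abs(D[:,2]-z)<.01;print(z,'min x,y',D[k][:,:2].min(0),D[k][:,:2].max(0))
k=(np.linalg.norm(D[:,:2]-c,axis=1)>.056)&(abs(D[:,2]-.075)<.05); print('handle pts',D[k].mean(0),k.sum()); v=D[k].mean(0)[:2]-c;print(np.degrees(np.arctan2(v[1],v[0])),np.linalg.norm(v))
k=abs(D[:,2]-.146)<.006; print('rim',D[k][:,:2].min(0),D[k][:,:2].max(0))
# ground tin etc heights check for other mugs
t=load('top0')
for n,lo,hi in(('purple',125,150),('pink',160,179)):
    h=cv2.cvtColor(t['frame'],cv2.COLOR_RGB2HSV); k=(h[...,0]>lo)&(h[...,0]<hi)&(h[...,1]>90);k[:290]=0;k[360:]=0;k[:,:230]=0;k[:,340:]=0
    yy,xx=np.where(k);E=pts(t,np.c_[xx,yy]);E=E[E[:,2]>.12];print(n,len(E),np.median(E,0),E.min(0),E.max(0))
```

```text
['Unreachable', 'tcp_to_grasp'] ['get_obs']
77 115 [0.54553055 0.19652758] 0.043181915639671185
81 115 [0.54539338 0.19603127] 0.04345738051479885
84 115 [0.54541468 0.19563402] 0.04365617963559701
84 115 [0.54541468 0.19563402] 0.04365617963559701
84 115 [0.54541468 0.19563402] 0.04365617963559701
84 115 [0.54541468 0.19563402] 0.04365617963559701
[[276, 276], [276, 275], [275, 276], [274, 276], [275, 274], [273, 276], [274, 273], [272, 275]] [[0.497 0.137]
 [0.5   0.137]
 [0.497 0.139]
 [0.497 0.142]
 [0.503 0.139]
 [0.497 0.145]
 [0.506 0.142]
 [0.5   0.148]] [0.07604189 0.07429995 0.07397639 0.07195539 0.07045275 0.06998276
 0.06660715 0.06611157]
handle ang -129.92076387966785
294 329 182 244
0.03 min x,y [0.50066902 0.1476617 ] [0.58673668 0.19183564]
0.06 min x,y [0.49371022 0.13276396] [0.58775669 0.20072386]
0.09 min x,y [0.49491971 0.13321421] [0.58821891 0.24775309]
0.12 min x,y [0.50175729 0.14534287] [0.58899109 0.24585557]
handle pts [0.49986817 0.14432328 0.08212356] 84
-131.59419457078963 0.06860959360426376
rim [0.50408103 0.15181023] [0.58693694 0.24555955]
purple 218 [0.3718503  0.19821848 0.14242585] [0.32606422 0.03276431 0.12059539] [0.4984703  0.24437149 1.37938963]
pink 208 [0.34414455 0.03966243 0.14337438] [ 0.30260831 -0.01033275  0.120054  ] [0.4984703  0.08309639 1.37938963]
```

```bash
cat >> h.py <<'E'
def rel(p,Rt,obs=None):
    o=obs or readout.get_obs(); R0=R.from_euler('xyz',o['tool_rot']).as_matrix()
    off=R0.T@(np.array(p)-o['position'])*1000
    rv=np.degrees(R.from_matrix(R0.T@Rt).as_rotvec())
    print('offset',off.round(1),'rot',rv.round(2)); return off,rv
def tool(x,z):
    x=np.array(x,float);z=np.array(z,float);z/=np.linalg.norm(z);x-=z*(x@z);x/=np.linalg.norm(x)
    return np.c_[x,np.cross(z,x),z]
E
python3 - <<'E'
from h import *
a=np.radians(14.45);u=[np.cos(a),np.sin(a),0]
rel([0.56,-0.232,0.38],tool(u,[0,0,-1]))
E
```

```text
offset [-603.7 -680.    24.8] rot [-3.0000e-02  6.0000e-02  1.4826e+02]
```

Emit:
apply_moves([
  {"offset": [-30, -34, 1], "delta_rot": [0, 0, 7], "hand": 1},
  {"offset": [-60, -68, 2], "delta_rot": [0, 0, 14], "hand": 1},
  {"offset": [-84, -95, 3], "delta_rot": [0, 0, 21], "hand": 1},
  {"offset": [-112, -126, 4], "delta_rot": [0, 0, 28], "hand": 1},
  {"offset": [-140, -157, 5], "delta_rot": [0, 0, 35], "hand": 1},
  {"offset": [-168, -189, 6], "delta_rot": [0, 0, 42], "hand": 1},
  {"offset": [-196, -220, 7], "delta_rot": [0, 0, 49], "hand": 1},
  {"offset": [-224, -252, 8], "delta_rot": [0, 0, 56], "hand": 1},
  {"offset": [-252, -284, 9], "delta_rot": [0, 0, 63], "hand": 1},
  {"offset": [-280, -315, 10], "delta_rot": [0, 0, 70], "hand": 1},
  {"offset": [-308, -347, 11], "delta_rot": [0, 0, 77], "hand": 1},
  {"offset": [-336, -378, 12], "delta_rot": [0, 0, 84], "hand": 1},
  {"offset": [-364, -410, 13], "delta_rot": [0, 0, 91], "hand": 1},
  {"offset": [-392, -441, 14], "delta_rot": [0, 0, 98], "hand": 1},
  {"offset": [-420, -473, 15], "delta_rot": [0, 0, 105], "hand": 1},
  {"offset": [-448, -504, 16], "delta_rot": [0, 0, 112], "hand": 1},
  {"offset": [-476, -536, 17], "delta_rot": [0, 0, 119], "hand": 1},
  {"offset": [-504, -567, 18], "delta_rot": [0, 0, 126], "hand": 1},
  {"offset": [-532, -599, 19], "delta_rot": [0, 0, 133], "hand": 1},
  {"offset": [-560, -631, 20], "delta_rot": [0, 0, 140], "hand": 1},
])

```text
time_s: 1.82
position: [0.5289, -0.1648, 0.3848]
tool_rot: [3.141, 0.001, 0.39]
wrist_force: [0.3, -0.1, 0.5]
width: 0.0955
```

Run:
```python
from h import *
o=readout.get_obs();print(o['joint_positions'],o['position'],o['tool_rot'],o['qd'])
a=np.radians(14.45);u=[np.cos(a),np.sin(a),0]
rel([0.56,-0.232,0.38],tool(u,[0,0,-1]))
```

```text
[-4.21089709e-01  4.12551383e-01  1.75840276e+00 -9.02907150e-04
  9.70925674e-01  7.60354208e-01] [ 0.52894606 -0.16476346  0.38481228] [3.14128735e+00 7.37947119e-04 3.89862128e-01] [-0.63102527  0.45217957 -0.74468489  0.00092779  0.28592611  0.82508269]
offset [ 3.2 74.   4.8] rot [0.02 0.04 7.89]
```

Emit:
apply_moves([
  {"offset": [2, 37, 2], "delta_rot": [0, 0, 4], "hand": 1},
  {"offset": [3, 60, 4], "delta_rot": [0, 0, 7], "hand": 1},
  {"offset": [3, 74, 5], "delta_rot": [0, 0, 7.9], "hand": 1},
  {"offset": [3, 74, 5], "delta_rot": [0, 0, 7.9], "hand": 1},
  {"offset": [3, 74, 5], "delta_rot": [0, 0, 7.9], "hand": 1},
])

```text
time_s: 2.23
position: [0.5596, -0.2317, 0.3794]
tool_rot: [-3.141, 0.002, 0.253]
wrist_force: [-0.7, -0.5, -0.7]
width: 0.0949
```

Run:
```python
from h import *
s=snap('wrist','w1')
o=readout.get_obs();print(o['joint_positions'],o['position'],o['tool_rot'])
```

```text
[-5.00590026e-01  4.88337367e-01  1.63804653e+00 -7.26919492e-04
  1.01640264e+00  8.16687840e-01] [ 0.55943429 -0.2309898   0.37974918] [-3.14122534e+00  1.29311050e-03  2.53901739e-01]
```

View pics/w1.png

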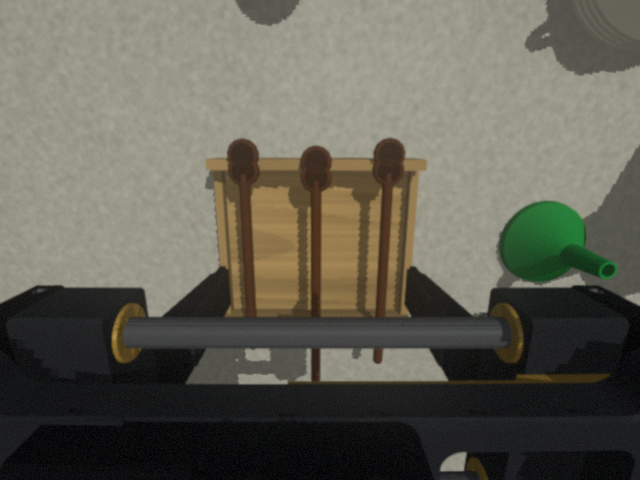

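The wrist view shows the middle spoon along column 316, bowl tip at (316,146), centred between the jaws. The funnel is off to the right at (545,240).

Run:
```python
from h import *
s=load('w1');f=s['frame'].astype(int)
m=((f[...,0]-f[...,2]>12)&(f[...,0]<115)&(f[...,1]<f[...,0]*.62))
L=[]
for v in list(range(200,305,8)):
    x=np.where(m[v,295:340])[0]+295
    if len(x)>3:L.append((x.mean(),v))
P=plane(s,L,.045);u=np.linalg.svd(P[:,:2]-P[:,:2].mean(0))[2][0];u*=np.sign(u[0])
mu=P[:,:2].mean(0)
print('ang',np.degrees(np.arctan2(u[1],u[0])),'mu',mu)
ys,xs=np.where(m[130:230,295:340]);T=plane(s,[(316,ys.min()+130)],.047)[0];print('tip row',ys.min()+130,T,'tip along',(T[:2]-mu)@u)
d=np.array([.5127,-.2439])-mu;print('top-view mid: along',d@u,'lateral',d@[-u[1],u[0]])
tip=mu+u*((T[:2]-mu)@u);print('foot from tip',tip-.25*u,'tip',tip)
print(pts(s,[(316,230),(316,280),(316,300)]).round(4))
# FK fit
from scipy.optimize import least_squares
```

```text
Traceback (most recent call last):
  File "h.py", line 14, in plane
    d=rays(s,uv)@Rc(s).T; o=np.array(s['origin']); return o+d*((z-o[2])/d[:,2])[:,None]
      ~~~~^^^^^^
  File "h.py", line 11, in rays
    p=cv2.undistortPoints(np.array(uv,float).reshape(-1,1,2),np.array(s['mtx']),np.array(s['D'])).reshape(-1,2)
      ~~~~~~~~~~~~~~~~~~~^^^^^^^^^^^^^^^^^^^^^^^^^^^^^^^^^^^^^^^^^^^^^^^^^^^^^^^^^^^^^^^^^^^^^^^^
cv2.error: OpenCV(4.12.0) /io/opencv/modules/calib3d/src/undistort.dispatch.cpp:347: error: (-215:Assertion failed) CV_IS_MAT(_src) && CV_IS_MAT(_dst) && (_src->rows == 1 || _src->cols == 1) && (_dst->rows == 1 || _dst->cols == 1) && _src->cols + _src->rows - 1 == _dst->rows + _dst->cols - 1 && (CV_MAT_TYPE(_src->type) == CV_32FC2 || CV_MAT_TYPE(_src->type) == CV_64FC2) && (CV_MAT_TYPE(_dst->type) == CV_32FC2 || CV_MAT_TYPE(_dst->type) == CV_64FC2) in function 'cvUndistortPointsInternal'
```

Run:
```python
from h import *
s=load('w1');f=s['frame'].astype(int)
print(f[250,305:328].tolist())
m=((f[...,0]-f[...,2]>12)&(f[...,1]<f[...,0]*.66)&(f[...,0]<130))
L=[]
for v in list(range(200,300,8)):
    x=np.where(m[v,300:332])[0]+300
    if len(x)>2:L.append((x.mean(),v))
print(L)
P=plane(s,L,.045);u=np.linalg.svd(P[:,:2]-P[:,:2].mean(0))[2][0];u*=np.sign(u[0])
mu=P[:,:2].mean(0)
print('ang',np.degrees(np.arctan2(u[1],u[0])),'mu',mu)
T=plane(s,[(316,146)],.047)[0];print(T,'tip along',(T[:2]-mu)@u)
d=np.array([.5127,-.2439])-mu;print('top-view mid: along',d@u,'lateral',d@[-u[1],u[0]])
tip=mu+u*((T[:2]-mu)@u);print('foot from tip',tip-.25*u,'tip',tip)
print(pts(s,[(316,230),(316,280),(316,300)]).round(4))
```

```text
[[96, 78, 50], [116, 93, 61], [141, 115, 74], [149, 122, 79], [148, 120, 76], [126, 103, 64], [86, 66, 39], [68, 46, 29], [72, 47, 29], [79, 50, 32], [81, 53, 33], [82, 51, 31], [79, 49, 29], [82, 54, 32], [82, 56, 34], [99, 75, 46], [128, 101, 63], [147, 120, 75], [154, 125, 81], [150, 121, 75], [152, 127, 80], [151, 124, 78], [152, 126, 81]]
[(np.float64(316.3333333333333), 200), (np.float64(316.2), 208), (np.float64(315.5), 216), (np.float64(315.1666666666667), 224), (np.float64(315.0), 232), (np.float64(315.5), 240), (np.float64(314.2), 248), (np.float64(316.0), 256), (np.float64(315.0), 264), (np.float64(316.0), 272), (np.float64(316.5), 280), (np.float64(316.0), 288)]
ang 14.62184035030539 mu [ 0.54050656 -0.23426879]
[ 0.62990393 -0.21150147  0.047     ] tip along 0.09224940008791865
top-view mid: along -0.02933727785410253 lateral -0.002299845511042597
foot from tip [ 0.38786503 -0.27409107] tip [ 0.62976828 -0.21098152]
[[ 0.5559 -0.2307  0.0501]
 [ 0.5077 -0.2432  0.0517]
 [ 0.4868 -0.2486  0.0511]]
```

Run:
```python
from h import *
a=np.radians(14.55);u=np.array([np.cos(a),np.sin(a),0]);k=np.array([0,0,1.])
ph=np.radians(30);G=np.array([.3895,-.2746,.045])+.188*u
zt=-np.cos(ph)*k-np.sin(ph)*u
rel(G-.1713*zt+[0,0,.07],tool(u,zt))
```

```text
offset [ 98.4  -0.4 116.3] rot [-2.000e-02 -2.993e+01  0.000e+00]
```

Emit:
apply_moves([
  {"offset": [16, 0, 19], "delta_rot": [0, -5, 0], "hand": 1},
  {"offset": [33, 0, 39], "delta_rot": [0, -10, 0], "hand": 1},
  {"offset": [49, 0, 58], "delta_rot": [0, -15, 0], "hand": 1},
  {"offset": [66, 0, 78], "delta_rot": [0, -20, 0], "hand": 1},
  {"offset": [82, 0, 97], "delta_rot": [0, -25, 0], "hand": 0.6},
  {"offset": [98.4, -0.4, 116.3], "delta_rot": [0, -30, 0], "hand": 0.6},
  {"offset": [98.4, -0.4, 116.3], "delta_rot": [0, -30, 0], "hand": 0.6},
  {"offset": [98.4, -0.4, 116.3], "delta_rot": [0, -30, 0], "hand": 0.6},
])

```text
time_s: 2.95
position: [0.6544, -0.2041, 0.2626]
tool_rot: [-3.139, 0.525, 0.258]
wrist_force: [0.4, -0.2, -0.1]
width: 0.0739
```

```bash
cat > fk.py <<'E'
from h import *
from scipy.optimize import least_squares
def rot(ax,t): return R.from_euler(ax,t).as_matrix()
def fk(q,p):
    a1,d1,a2,a3,d4,d6,lat,S=p
    A=rot('z',q[0]); T=A@rot('y',q[1]); t=np.array([0,0,d1])+A@[a1,lat,0]+T@[0,0,a2]
    T=T@rot('y',q[2]); t=t+T@[a3,0,d4]
    T=T@rot('z',q[3]); T=T@rot('y',q[4])@rot('z',q[5]); t=t+T@[0,0,d6]
    return t,T
E
python3 - <<'E'
from fk import *
o=readout.get_obs();print(repr(o['joint_positions']),o['position'],o['tool_rot'],o['width'])
q=o['joint_positions'];T=fk(q,np.zeros(8))[1];Rm=R.from_euler('xyz',o['tool_rot']).as_matrix()
print((T.T@Rm).round(3))
s=snap('wrist','w2')
a=np.radians(14.55);u=np.array([np.cos(a),np.sin(a),0]);k=np.array([0,0,1.])
ph=np.radians(30);G=np.array([.3895,-.2746,.045])+.188*u
zt=-np.cos(ph)*k-np.sin(ph)*u
rel(G-.1713*zt,tool(u,zt))
E
```

```text
array([-0.36391193,  0.78181544,  1.42807483, -0.29967724,  1.38118416,
        1.07385464]) [ 0.65443386 -0.2041067   0.26260014] [-3.13920191  0.5245609   0.25820678] 0.0739145561857768
[[-0. -1.  0.]
 [ 1.  0. -0.]
 [ 0.  0.  1.]]
offset [35.2  1.2 61.2] rot [ 0.02 -0.06  0.12]
```

View pics/w2.png

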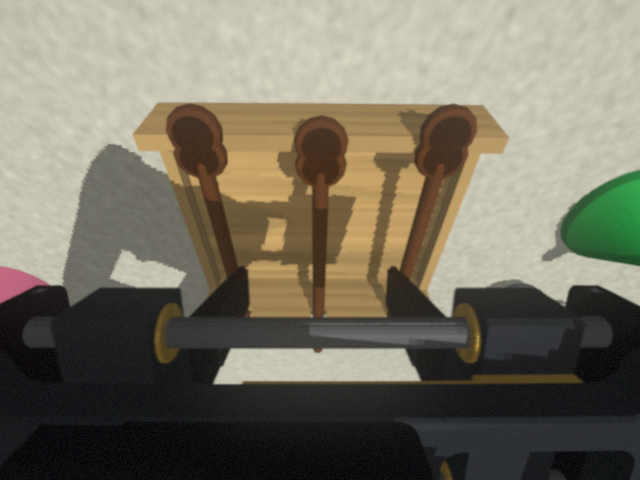

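The wrist view shows spoon_b at column ~319, midway between the fingers (~317). The neighbouring spoons are clear of the fingers. I'll fit the arm lengths next so I can check that the placing poses are reachable.

```bash
cat > plan.py <<'E'
from fk import *
D=[([1.16337772,.491607,1.55945188,0,1.09171431,-.105601],[.18575383,.59673203,.40413131]),
([-.421089709,.412551383,1.75840276,-.0009029,.970925674,.760354],[.52894606,-.16476346,.38481228]),
([-.500590026,.488337367,1.63804653,-.00072692,1.01640264,.81668784],[.55943429,-.2309898,.37974918]),
([-0.36391193,0.78181544,1.42807483,-0.29967724,1.38118416,1.07385464],[0.65443386,-0.2041067,0.26260014])]
def f(p): return np.concatenate([fk(q,p)[0]-np.array(t) for q,t in D]+[[ (p[0]-.1)*1e-3,(p[3]-0)*1e-3,(p[1]-.4)*1e-3]])
p0=np.array([.1,.4,.4,0,.4,.1,.066,0])
FIT=least_squares(f,p0);P=FIT.x
TR=rot('z',np.pi/2)
lo=np.array([-3.1,-.84,.05,-1.13,.06,-2.69]);hi=np.array([3.1,2.19,2.79,4.28,2.93,2.69])
def ik(p,Rt,q0):
    def g(q):
        t,T=fk(q,P); return np.r_[(t-p)*5,R.from_matrix(Rt.T@(T@TR)).as_rotvec(),1e-4*(q-q0)]
    r=least_squares(g,np.clip(q0,lo+1e-3,hi-1e-3),bounds=(lo,hi)); return r.x,np.abs(r.fun[:6]).max()
M=np.array([.5455,.197,0]);ang=np.radians(49);A=np.array([np.cos(ang),np.sin(ang),0]);K=np.array([0,0,1.])
def place(theta,foot,L=.188,ph=np.radians(30)):
    # theta: spoon tilt deg; foot: (offset along A, z)
    th=np.radians(theta);s=np.cos(th)*K+np.sin(th)*A;n=np.cos(th)*A-np.sin(th)*K # perp, forward/down
    zt=np.cos(ph)*n-np.sin(ph)*s
    F=M+A*foot[0]+K*foot[1]; G=F+L*s
    return G-.1713*zt,tool(s,zt),zt
E
python3 - <<'E'
from plan import *
print(P.round(4),'res mm',(FIT.fun*1000).round(1))
q=np.array(D[3][0])
for th,ft in((20,(-.03,.17)),(20,(-.03,.09)),(20,(-.03,.014)),(26,(-.03,.014))):
    p,Rt,zt=place(th,ft);q,e=ik(p,Rt,q);t,T=fk(q,P)
    wc=t-T[:,2]*P[5];print(th,ft,p.round(3),q.round(2),'err',round(e,4),'wrist',wc.round(3))
E
```

```text
[0.     0.1967 0.5868 0.0431 0.411  0.0818 0.0659 0.    ] res mm [ 0.   0.  -0.  -0.   0.   0.  -0.  -0.  -0.  -0.   0.   0.  -0.1  0.
 -0.2]
20 (-0.03, 0.17) [0.496 0.14  0.478] [0.07 0.21 1.84 0.77 0.71 0.28] err 0.0 wrist [0.461 0.1   0.541]
20 (-0.03, 0.09) [0.496 0.14  0.398] [0.07 0.31 1.95 0.99 0.57 0.02] err 0.0 wrist [0.461 0.1   0.461]
20 (-0.03, 0.014) [0.496 0.14  0.322] [ 0.07  0.43  2.04  1.3   0.49 -0.34] err 0.0 wrist [0.461 0.1   0.385]
26 (-0.03, 0.014) [0.517 0.164 0.325] [0.13 0.45 1.95 0.98 0.46 0.01] err 0.0 wrist [0.487 0.13  0.393]
```

Emit:
apply_moves([
  {"offset": [8, 0, 15], "delta_rot": [0, 0, 0], "hand": 0.4},
  {"offset": [17, 0, 30], "delta_rot": [0, 0, 0], "hand": 0.4},
  {"offset": [26, 0.5, 45], "delta_rot": [0, 0, 0], "hand": 0.4},
  {"offset": [31, 1, 54], "delta_rot": [0, 0, 0], "hand": 0.4},
  {"offset": [35, 1, 61], "delta_rot": [0, 0, 0], "hand": 0.4},
  {"offset": [35, 1, 61], "delta_rot": [0, 0, 0], "hand": 0.4},
  {"offset": [35, 1, 61], "delta_rot": [0, 0, 0], "hand": 0.4},
])

```text
time_s: 3.58
position: [0.6541, -0.2058, 0.1947]
tool_rot: [-3.141, 0.521, 0.256]
wrist_force: [-0.6, -0.2, 0.5]
width: 0.038
```

Run:
```python
from h import *
snap('wrist','w3')
```

```text
(no output)
```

View pics/w3.png

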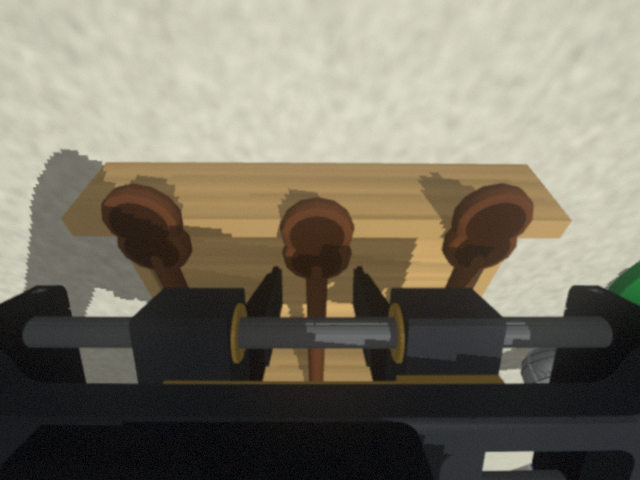

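The handle sits centred between the pads, at column 316 with the fingers at 263 and 370. Closing now.

Emit:
apply_moves([
  {"offset": [0, 0, 1], "hand": 0, "delta_rot": [0, 0, 0]},
  {"offset": [0, 0, 1], "hand": 0, "delta_rot": [0, 0, 0]},
  {"offset": [0, 0, 1], "hand": 0, "delta_rot": [0, 0, 0]},
  {"offset": [0, 0, 1], "hand": 0, "delta_rot": [0, 0, 0]},
  {"offset": [0, 0, 1], "hand": 0, "delta_rot": [0, 0, 0]},
  {"offset": [0, 0, 1], "hand": 0, "delta_rot": [0, 0, 0]},
  {"offset": [0, 0, 1], "hand": 0, "delta_rot": [0, 0, 0]},
  {"offset": [0, 0, 1], "hand": 0, "delta_rot": [0, 0, 0]},
  {"offset": [0, 0, 1], "hand": 0, "delta_rot": [0, 0, 0]},
])

```text
time_s: 4.38
position: [0.6538, -0.206, 0.1941]
tool_rot: [3.142, 0.521, 0.256]
wrist_force: [-0.2, -0.0, 2.2]
width: 0.0092
```

Run:
```python
from plan import *
o=readout.get_obs();print(o['position'],o['width'],o['wrist_force'],o['moment'])
Rt=R.from_euler('xyz',o['tool_rot']).as_matrix();p=o['position']
rel(p+[0,0,.15],Rt,o)
```

```text
[ 0.65383248 -0.20599116  0.19414953] 0.00917860094352687 [-0.20651748 -0.00352488  2.24350719] [-0.01591007  0.04047711 -0.01814623]
offset [ -74.7    0.  -130.1] rot [0. 0. 0.]
```

Emit:
apply_moves([
  {"offset": [-3, 0, -5], "hand": 0, "delta_rot": [0, 0, 0]},
  {"offset": [-7, 0, -13], "hand": 0, "delta_rot": [0, 0, 0]},
  {"offset": [-15, 0, -26], "hand": 0, "delta_rot": [0, 0, 0]},
  {"offset": [-25, 0, -43.5], "hand": 0, "delta_rot": [0, 0, 0]},
  {"offset": [-37, 0, -65], "hand": 0, "delta_rot": [0, 0, 0]},
  {"offset": [-50, 0, -87], "hand": 0, "delta_rot": [0, 0, 0]},
  {"offset": [-62, 0, -108], "hand": 0, "delta_rot": [0, 0, 0]},
  {"offset": [-75, 0, -130], "hand": 0, "delta_rot": [0, 0, 0]},
  {"offset": [-75, 0, -130], "hand": 0, "delta_rot": [0, 0, 0]},
  {"offset": [-75, 0, -130], "hand": 0, "delta_rot": [0, 0, 0]},
])

```text
time_s: 5.22
position: [0.6533, -0.206, 0.347]
tool_rot: [3.139, 0.518, 0.255]
wrist_force: [-0.1, 0.3, -0.9]
width: 0.0095
```

Run:
```python
from plan import *
o=readout.get_obs();print(o['position'],o['width'],o['wrist_force'],o['moment'])
s=snap('side','s1')
c=cv2.resize(s['frame'][100:420,180:480],None,fx=1.8,fy=1.8,interpolation=cv2.INTER_CUBIC);cv2.imwrite('pics/s1c.png',c[:,:,::-1])
snap('wrist','w4')
```

```text
[ 0.65328261 -0.20595415  0.34702586] 0.009522742624874974 [-0.06702883  0.30349726 -0.86635328] [ 0.02798666 -0.15219796 -0.05043339]
```

View pics/s1c.png

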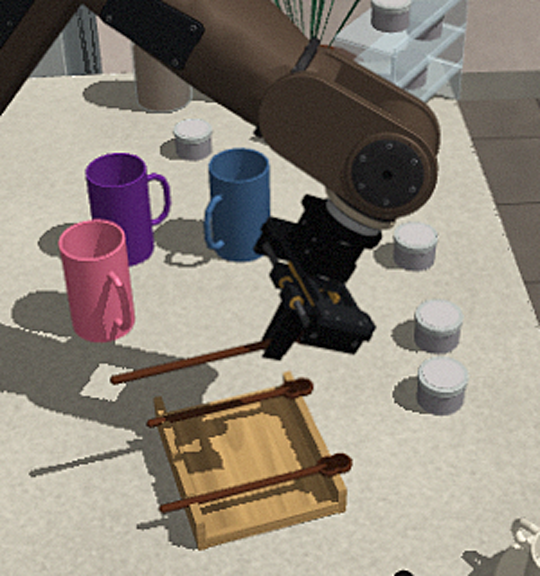

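View pics/w4.png

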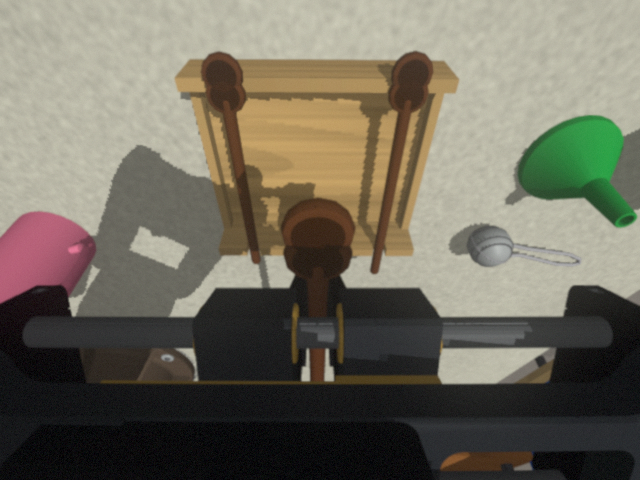

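The spoon is held firmly and the other two are unmoved. In the side view its foot is at about (243,311). I'll intersect that ray with the tool's x-z plane to see how the spoon lies in the hand.

```bash
cat > foot.py <<'E'
from plan import *
def inhand(tag,uvs,o):
    s=load(tag);R0=R.from_euler('xyz',o['tool_rot']).as_matrix();d=rays(s,uvs)@Rc(s).T;c=np.array(s['origin']);y=R0[:,1]
    t=((o['position']-c)@y)/(d@y);W=c+d*t[:,None]
    return W,(W-o['position'])@R0
E
python3 - <<'E'
from foot import *
o=readout.get_obs()
f=load('s1')['frame'].astype(int)
m=((f[...,0]-f[...,2]>12)&(f[...,1]<f[...,0]*.66)&(f[...,0]<130)).astype(np.uint8)
m[:285]=0;m[313:]=0;m[:,:235]=0;m[:,328:]=0
m[300:,300:]=0
ys,xs=np.where(m); 
L=[(x,ys[xs==x].mean()) for x in range(xs.min(),320,4) if (xs==x).any()]
print([(int(x),round(float(y),1)) for x,y in L])
W,T=inhand('s1',L,o)
print('foot W',W[0],'tool',(T[0]*1000).round(1)); 
k=np.polyfit(T[:,0],T[:,2],1);print('axis z=kx+c',k,'angle',np.degrees(np.arctan(k[0])),'expected tan30=.577 at x=0 z=.1713')
E
```

```text
[(235, 286.5), (239, 289.0), (243, 298.5), (247, 310.0), (251, 309.0), (255, 308.0), (259, 307.0), (263, 306.0), (267, 305.0), (271, 304.0), (275, 303.5), (279, 302.5), (283, 301.5), (287, 300.5), (291, 299.5), (295, 298.5), (299, 297.5), (303, 296.5), (307, 295.5), (311, 294.5), (315, 293.5), (319, 293.0)]
foot W [ 0.38833188 -0.27522964  0.26374612] tool [-197.3    0.   206.2]
axis z=kx+c [-0.28233801  0.19038077] angle -15.766389952167557 expected tan30=.577 at x=0 z=.1713
```

Run:
```python
from foot import *
o=readout.get_obs()
L=[(241.5,311.3),(247,310.0),(259,307),(267,305),(279,302.5),(291,299.5),(303,296.5),(311,294.5),(319,292.8)]
W,T=inhand('s1',L,o)
print('foot W',W[0],'tool',(T[0]*1000).round(1),'y err check'); 
k=np.polyfit(T[:,0],T[:,2],1);print(k,'angle',np.degrees(np.arctan(k[0])))
n=np.linalg.norm(T[0]-[0,0,.1713]);print('foot-grasp',n, 'world slope',np.degrees(np.arcsin((W[-1]-W[0])[2]/np.linalg.norm(W[-1]-W[0]))))
```

```text
foot W [ 0.39301037 -0.27399284  0.19718504] tool [-160.     0.   261.5] y err check
[-0.58265995  0.16815446] angle -30.227642307166047
foot-grasp 0.18368500392810758 world slope 0.3114319541772444
```

```bash
cat >> foot.py <<'E'
FT=np.array([-.160,0,.2615])
def target(theta,off,z,lat=0,ph=np.radians(30.2)):
    _,Rt,_=place(theta,(off,z),ph=ph)
    F=M+A*off+K*z+np.array([-A[1],A[0],0])*lat
    return F-Rt@FT,Rt
E
python3 - <<'E'
from foot import *
from scipy.spatial.transform import Slerp
o=readout.get_obs();R0=R.from_euler('xyz',o['tool_rot']);p0=o['position'];q=o['joint_positions']
p1,R1=target(20,-.030,.20)
F0=p0+R0.as_matrix()@FT;F1=p1+R1@FT
sl=Slerp([0,1],R.concatenate([R0,R.from_matrix(R1)]))
N=22;qp=q
for i in range(1,N+1):
    a=i/N;Ri=sl(a).as_matrix();F=F0+a*(F1-F0);F[2]+=.03*np.sin(np.pi*a);p=F-Ri@FT
    off=R0.as_matrix().T@(p-p0)*1000;rv=np.degrees((R0.inv()*R.from_matrix(Ri)).as_rotvec())
    q,e=ik(p,Ri,qp);print(i,off.round(0),rv.round(1),'z',p[2].round(3),round(e,3),'qd',(abs(q-qp)*12/np.array([2.22,2.22,2.79,3.14,3.14,3.14])).max().round(2),q.round(2));qp=q
E
```

```text
1 [ -7. -22. -17.] [ 0.1  3.1 -1.7] z 0.363 0.0 qd 0.2 [-0.34  0.66  1.39 -0.25  1.5   1.01]
2 [-14. -43. -34.] [ 0.3  6.1 -3.3] z 0.381 0.0 qd 0.19 [-0.32  0.62  1.4  -0.21  1.48  1.  ]
3 [-22. -64. -50.] [ 0.4  9.2 -5. ] z 0.399 0.0 qd 0.19 [-0.3   0.59  1.41 -0.17  1.46  0.98]
4 [-30. -85. -64.] [ 0.6 12.3 -6.6] z 0.415 0.0 qd 0.18 [-0.27  0.55  1.42 -0.14  1.44  0.97]
5 [ -38. -105.  -78.] [ 0.7 15.3 -8.3] z 0.431 0.0 qd 0.17 [-0.25  0.52  1.44 -0.1   1.42  0.95]
6 [ -47. -125.  -90.] [ 0.9 18.4 -9.9] z 0.446 0.0 qd 0.17 [-0.23  0.49  1.45 -0.06  1.4   0.94]
7 [ -55. -144. -101.] [  1.   21.5 -11.6] z 0.46 0.0 qd 0.16 [-0.21  0.46  1.46 -0.02  1.38  0.92]
8 [ -63. -163. -111.] [  1.1  24.5 -13.2] z 0.472 0.0 qd 0.15 [-0.19  0.43  1.47  0.02  1.35  0.9 ]
9 [ -71. -181. -119.] [  1.3  27.6 -14.9] z 0.483 0.0 qd 0.15 [-0.17  0.41  1.49  0.06  1.33  0.89]
10 [ -79. -198. -126.] [  1.4  30.7 -16.5] z 0.493 0.0 qd 0.15 [-0.15  0.38  1.5   0.1   1.3   0.87]
11 [ -87. -216. -132.] [  1.6  33.7 -18.2] z 0.502 0.0 qd 0.15 [-0.13  0.36  1.52  0.13  1.26  0.85]
12 [ -94. -232. -136.] [  1.7 
[... 349 characters left out ...]
 1.6   0.3   1.1   0.75]
16 [-118. -295. -138.] [  2.3  49.1 -26.4] z 0.523 0.0 qd 0.18 [-0.04  0.25  1.63  0.34  1.06  0.71]
17 [-122. -309. -135.] [  2.4  52.1 -28.1] z 0.522 0.0 qd 0.19 [-0.02  0.24  1.65  0.39  1.01  0.67]
18 [-126. -323. -131.] [  2.6  55.2 -29.7] z 0.521 0.0 qd 0.2 [0.   0.22 1.68 0.44 0.96 0.63]
19 [-129. -337. -127.] [  2.7  58.3 -31.4] z 0.518 0.0 qd 0.22 [0.02 0.21 1.71 0.5  0.91 0.57]
20 [-131. -350. -121.] [  2.9  61.3 -33. ] z 0.514 0.0 qd 0.24 [0.04 0.2  1.74 0.56 0.85 0.51]
21 [-133. -363. -114.] [  3.   64.4 -34.7] z 0.509 0.0 qd 0.27 [0.06 0.2  1.77 0.63 0.8  0.44]
22 [-134. -375. -106.] [  3.1  67.5 -36.4] z 0.503 0.0 qd 0.32 [0.08 0.19 1.8  0.72 0.75 0.36]
```

Emit:
apply_moves([
  {"offset": [-7, -22, -17], "delta_rot": [0, 3, -1.7], "hand": 0},
  {"offset": [-14, -43, -34], "delta_rot": [0.3, 6.1, -3.3], "hand": 0},
  {"offset": [-22, -64, -50], "delta_rot": [0.4, 9.2, -5], "hand": 0},
  {"offset": [-30, -85, -64], "delta_rot": [0.6, 12.3, -6.6], "hand": 0},
  {"offset": [-38, -105, -78], "delta_rot": [0.7, 15.3, -8.3], "hand": 0},
  {"offset": [-47, -125, -90], "delta_rot": [0.9, 18.4, -9.9], "hand": 0},
  {"offset": [-55, -144, -101], "delta_rot": [1, 21.5, -11.6], "hand": 0},
  {"offset": [-63, -163, -111], "delta_rot": [1.1, 24.5, -13.2], "hand": 0},
  {"offset": [-71, -181, -119], "delta_rot": [1.3, 27.6, -14.9], "hand": 0},
  {"offset": [-79, -198, -126], "delta_rot": [1.4, 30.7, -16.5], "hand": 0},
  {"offset": [-87, -216, -132], "delta_rot": [1.6, 33.7, -18.2], "hand": 0},
  {"offset": [-94, -232, -136], "delta_rot": [1.7, 36.8, -19.8], "hand": 0},
  {"offset": [-101, -249, -138], "delta_rot": [1.9, 39.9, -21.5], "hand": 0},
  {"offset": [-107, -264, -140], "delta_rot": [2, 42.9, -23.1], "hand": 0},
  {"offset": [-112, -280, -139], "delta_rot": [2.1, 46, -24.8], "hand": 0},
  {"offset": [-118, -295, -138], "delta_rot": [2.3, 49.1, -26.4], "hand": 0},
  {"offset": [-122, -309, -135], "delta_rot": [2.4, 52.1, -28.1], "hand": 0},
  {"offset": [-126, -323, -131], "delta_rot": [2.6, 55.2, -29.7], "hand": 0},
  {"offset": [-129, -337, -127], "delta_rot": [2.7, 58.3, -31.4], "hand": 0},
  {"offset": [-131, -350, -121], "delta_rot": [2.9, 61.3, -33], "hand": 0},
])

```text
time_s: 6.98
position: [0.5126, 0.1197, 0.5138]
tool_rot: [-3.104, -0.588, 0.785]
wrist_force: [0.4, 1.3, 0.2]
width: 0.0091
```

Run:
```python
from foot import *
o=readout.get_obs();print(o['joint_positions'].round(2),o['position'],o['width'])
rel(*target(20,-.030,.20),o)
```

```text
[0.04 0.2  1.74 0.56 0.85 0.51] [0.51256267 0.11972139 0.51384906] 0.009070322691300614
offset [ -2.8 -25.7  11.8] rot [ 0.24  6.07 -3.33]
```

Emit:
apply_moves([
  {"offset": [-1.5, -13, 6], "delta_rot": [0, 3, -1.7], "hand": 0},
  {"offset": [-2.8, -25.7, 11.8], "delta_rot": [0.2, 6, -3.3], "hand": 0},
  {"offset": [-2.8, -25.7, 11.8], "delta_rot": [0.2, 6, -3.3], "hand": 0},
  {"offset": [-2.8, -25.7, 11.8], "delta_rot": [0.2, 6, -3.3], "hand": 0},
  {"offset": [-2.8, -25.7, 11.8], "delta_rot": [0.2, 6, -3.3], "hand": 0},
])

```text
time_s: 7.4
position: [0.4971, 0.1405, 0.5032]
tool_rot: [-3.141, -0.692, 0.854]
wrist_force: [0.3, 0.3, 0.2]
width: 0.0091
```

Run:
```python
from foot import *
o=readout.get_obs();print(o['position'],o['width'],o['wrist_force'],o['moment'])
print('foot pred',o['position']+R.from_euler('xyz',o['tool_rot']).as_matrix()@FT)
s=snap('side','s2')
c=cv2.resize(s['frame'][40:280,180:440],None,fx=2.4,fy=2.4,interpolation=cv2.INTER_CUBIC);cv2.imwrite('pics/s2c.png',c[:,:,::-1])
s=snap('top','t2')
c=cv2.resize(s['frame'][200:340,210:360],None,fx=4,fy=4,interpolation=cv2.INTER_CUBIC);cv2.imwrite('pics/t2c.png',c[:,:,::-1])
```

```text
[0.49714698 0.1405054  0.50319203] 0.009066129144693196 [0.28597727 0.30910716 0.22522576] [-0.35352095  0.35574628  0.00547091]
foot pred [0.52569108 0.17340289 0.19973653]
```

View pics/s2c.png

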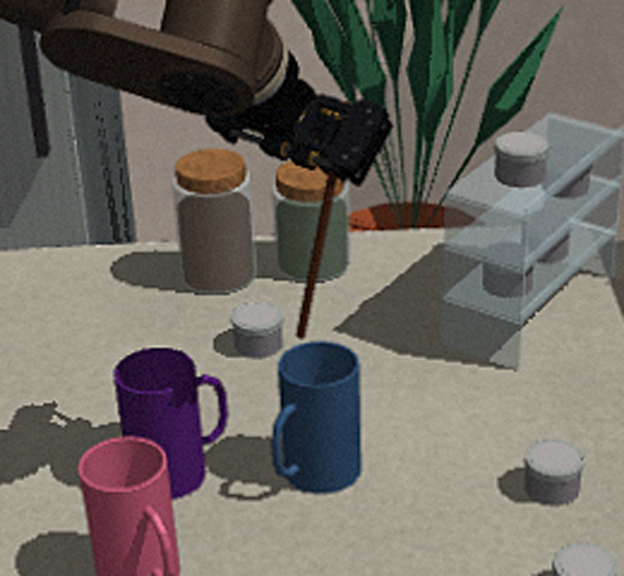

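View pics/t2c.png

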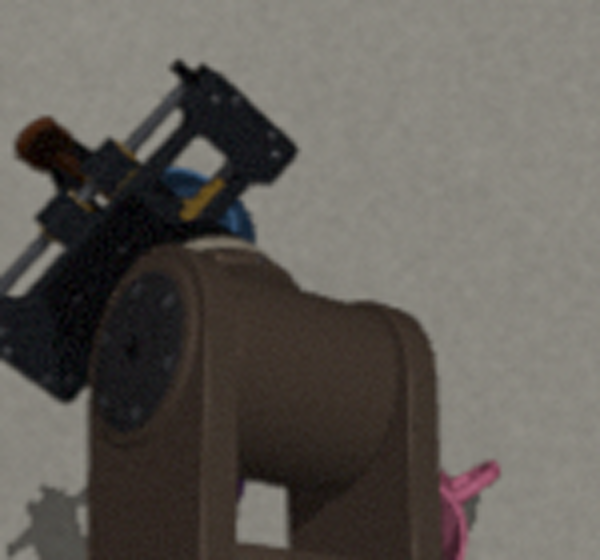

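In the side view the foot hangs just above the blue mug's mouth, at about (305.5,180). I'll compare it with the rim as seen by the same camera.

Run:
```python
from foot import *
o=readout.get_obs()
W,T=inhand('s2',[(305.4,179.8),(312,150),(318,117)],o);print(W.round(4),(T*1000).round(1))
def proj(s,X):
    Rm=Rc(s).T;t=-Rm@np.array(s['origin']);return cv2.projectPoints(np.array(X,float).reshape(-1,1,3),cv2.Rodrigues(Rm)[0],t,np.array(s['mtx']),np.array(s['D']))[0].reshape(-1,2)
s=load('s2');F=o['position']+R.from_euler('xyz',o['tool_rot']).as_matrix()@FT
print('pred foot px',proj(s,F))
# rim in side view: contour of blue mask top, fit circle on plane z=.146 near mug
f=s['frame'];hsv=cv2.cvtColor(f,cv2.COLOR_RGB2HSV);b,r=f[...,2].astype(int),f[...,0].astype(int)
m=((b-r>18)&(hsv[...,0]>95)&(hsv[...,0]<120)).astype(np.uint8);m[:,:285]=0;m[:,345:]=0;m[:175]=0;m[260:]=0
cs=max(cv2.findContours(m,cv2.RETR_EXTERNAL,cv2.CHAIN_APPROX_NONE)[0],key=cv2.contourArea)[:,0]
Q=plane(s,cs,.146)[:,:2];c=np.array([.5455,.197])
for it in range(6):
    d=np.linalg.norm(Q-c,axis=1);k=(abs(d-.044)<.004);k&=(cs[:,1]<205)
    A_=np.c_[2*Q[k],np.ones(k.sum())];x=np.linalg.lstsq(A_,(Q[k]**2).sum(1),rcond=None)[0];c=x[:2]
    c2=c
print('rim centre side',c,np.sqrt(x[2]+c@c),k.sum())
print('overlay rim check', [proj(s,[*(M[:2]+.044*np.array([np.cos(t),np.sin(t)])),.146])[0].round(1).tolist() for t in np.radians([0,90,180,270])])
yy=np.where(m.sum(1)>0)[0].min();row=cs[(cs[:,1]>=185)&(cs[:,1]<=200)];print('blue top row',yy,'cols at rim',row[:,0].min(),row[:,0].max())
```

```text
[[0.5298 0.1776 0.196 ]
 [0.5495 0.2002 0.2676]
 [0.5673 0.2206 0.347 ]] [[-158.1   -0.   268.1]
 [ -89.3   -0.   232.1]
 [ -17.8   -0.   188.4]]
pred foot px [[303.88245676 179.51062819]]
rim centre side [0.54625038 0.19723748] 0.04373139369106818 50
overlay rim check [[329.2, 190.9], [311.4, 182.4], [294.9, 192.6], [312.7, 201.6]]
blue top row 182 cols at rim 296 329
```

```bash
sed -i 's/^FT=.*/FT=np.array([-.159,0,.2645])/' foot.py
python3 - <<'E'
from foot import *
o=readout.get_obs()
rel(*target(20,-.030,.20),o)
rel(*target(20,-.030,.10),o)
p,Rt=rel(*target(20,-.030,.035),o)
q=o['joint_positions']
for z in(.15,.1,.06,.035,.014):
    q2,e=ik(*target(20,-.03,z),q);print(z,q2.round(2),round(e,4),abs(q2-q).max());q=q2
E
```

```text
offset [-1.  -0.8 -3. ] rot [ 0.07  0.13 -0.07]
offset [-64.9  -0.8  74. ] rot [ 0.07  0.13 -0.07]
offset [-106.4   -0.8  124. ] rot [ 0.07  0.13 -0.07]
0.15 [0.07 0.24 1.88 0.82 0.67 0.22] 0.0 0.13965276381171401
0.1 [0.07 0.3  1.95 0.96 0.59 0.05] 0.0 0.17147230896715382
0.06 [ 0.07  0.35  1.99  1.1   0.53 -0.12] 0.0 0.16962940974769256
0.035 [ 0.07  0.39  2.02  1.21  0.5  -0.24] 0.0 0.12140592768004378
0.014 [ 0.07  0.43  2.04  1.3   0.49 -0.35] 0.0 0.11013703170187797
```

Emit:
apply_moves([
  {"offset": [-9, -1, 6.5], "delta_rot": [0, 0, 0], "hand": 0},
  {"offset": [-17, -1, 16], "delta_rot": [0, 0, 0], "hand": 0},
  {"offset": [-25, -1, 26], "delta_rot": [0, 0, 0], "hand": 0},
  {"offset": [-33, -1, 35.5], "delta_rot": [0, 0, 0], "hand": 0},
  {"offset": [-41, -1, 45], "delta_rot": [0, 0, 0], "hand": 0},
  {"offset": [-49, -1, 55], "delta_rot": [0, 0, 0], "hand": 0},
  {"offset": [-57, -1, 64.5], "delta_rot": [0, 0, 0], "hand": 0},
  {"offset": [-65, -1, 74], "delta_rot": [0, 0, 0], "hand": 0},
  {"offset": [-65, -1, 74], "delta_rot": [0, 0, 0], "hand": 0},
  {"offset": [-65, -1, 74], "delta_rot": [0, 0, 0], "hand": 0},
])

```text
time_s: 8.33
position: [0.4951, 0.1386, 0.4048]
tool_rot: [-3.141, -0.692, 0.852]
wrist_force: [0.4, -0.7, -0.3]
width: 0.0093
```

Run:
```python
from foot import *
o=readout.get_obs();print(o['position'],o['width'],o['wrist_force'],o['moment'])
s=snap('side','s3')
c=cv2.resize(s['frame'][100:260,240:400],None,fx=3.6,fy=3.6,interpolation=cv2.INTER_CUBIC);cv2.imwrite('pics/s3c.png',c[:,:,::-1])
rel(*target(20,-.030,.10),o)
rel(*target(20,-.030,.035),o)
```

```text
[0.49511916 0.13859565 0.4047718 ] 0.009259916433886895 [ 0.40403345 -0.72521312 -0.33553438] [-0.33321808  0.31614299  0.02759942]
offset [ 0.1 -0.3 -0.2] rot [ 0.05  0.17 -0.13]
offset [-41.3  -0.2  49.9] rot [ 0.05  0.17 -0.13]
```

View pics/s3c.png

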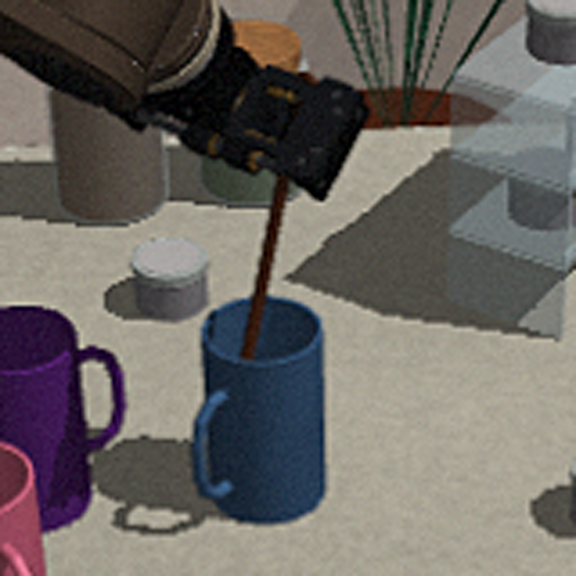

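The handle is inside the mug and clear of the rim. No contact force shows. Lowering on.

Emit:
apply_moves([
  {"offset": [-7, 0, 8], "delta_rot": [0, 0, 0], "hand": 0},
  {"offset": [-14, 0, 17], "delta_rot": [0, 0, 0], "hand": 0},
  {"offset": [-21, 0, 25], "delta_rot": [0, 0, 0], "hand": 0},
  {"offset": [-28, 0, 33.5], "delta_rot": [0, 0, 0], "hand": 0},
  {"offset": [-35, 0, 42], "delta_rot": [0, 0, 0], "hand": 0},
  {"offset": [-39, 0, 47], "delta_rot": [0, 0, 0], "hand": 0},
  {"offset": [-41, 0, 50], "delta_rot": [0, 0, 0], "hand": 0},
  {"offset": [-41, 0, 50], "delta_rot": [0, 0, 0], "hand": 0},
  {"offset": [-41, 0, 50], "delta_rot": [0, 0, 0], "hand": 0},
])

```text
time_s: 9.13
position: [0.4956, 0.1389, 0.3413]
tool_rot: [3.141, -0.693, 0.853]
wrist_force: [-0.2, 0.2, -0.8]
width: 0.0094
```

Run:
```python
from foot import *
o=readout.get_obs();print(o['position'],o['width'],o['wrist_force'],o['moment'])
for z in (.033,.031,.029,.025,.015): rel(*target(20,-.030,z),o)
```

```text
[0.49560752 0.13893333 0.34134038] 0.009368044692590118 [-0.16614318  0.23693963 -0.79207114] [-0.42208026  0.39646696 -0.02921289]
offset [-2.6 -0.4  2.2] rot [ 0.11  0.08 -0.08]
offset [-3.9 -0.4  3.7] rot [ 0.11  0.08 -0.08]
offset [-5.2 -0.4  5.3] rot [ 0.11  0.08 -0.08]
offset [-7.7 -0.4  8.3] rot [ 0.11  0.08 -0.08]
offset [-14.1  -0.5  16. ] rot [ 0.11  0.08 -0.08]
```

Emit:
apply_moves([
  {"offset": [-1.5, 0, 1.5], "delta_rot": [0, 0, 0], "hand": 0},
  {"offset": [-3, 0, 3.3], "delta_rot": [0, 0, 0], "hand": 0},
  {"offset": [-5, 0, 5], "delta_rot": [0, 0, 0], "hand": 0},
  {"offset": [-5, 0, 5.3], "delta_rot": [0, 0, 0], "hand": 0},
])

```text
time_s: 9.47
position: [0.4952, 0.1386, 0.3338]
tool_rot: [3.141, -0.693, 0.853]
wrist_force: [-0.1, -0.8, -0.5]
width: 0.0094
```

Emit:
apply_moves([
  {"offset": [-1.2, 0, 1.5], "delta_rot": [0, 0, 0], "hand": 0},
  {"offset": [-2.5, 0, 3], "delta_rot": [0, 0, 0], "hand": 0},
  {"offset": [-2.5, 0, 3], "delta_rot": [0, 0, 0], "hand": 0},
])

```text
time_s: 9.72
position: [0.4952, 0.1385, 0.3295]
tool_rot: [3.142, -0.693, 0.853]
wrist_force: [1.0, -0.8, -0.2]
width: 0.0091
```

Run:
```python
from foot import *
o=readout.get_obs();print(o['position'],o['width'],o['wrist_force'],o['moment'])
for z in (.027,.025,.023,.021): rel(*target(20,-.030,z),o)
```

```text
[0.4951598  0.13851421 0.32946474] 0.009109421914928192 [ 0.98090014 -0.84320896 -0.16087794] [-0.33091831  0.30693359  0.02033013]
offset [ 1.6 -0.4 -1.9] rot [ 0.08  0.11 -0.1 ]
offset [ 0.3 -0.4 -0.4] rot [ 0.08  0.11 -0.1 ]
offset [-0.9 -0.4  1.1] rot [ 0.08  0.11 -0.1 ]
offset [-2.2 -0.4  2.7] rot [ 0.08  0.11 -0.1 ]
```

Emit:
apply_moves([
  {"offset": [-0.7, 0, 0.8], "delta_rot": [0, 0, 0], "hand": 0},
  {"offset": [-1.3, 0, 1.6], "delta_rot": [0, 0, 0], "hand": 0},
  {"offset": [-1.3, 0, 1.6], "delta_rot": [0, 0, 0], "hand": 0},
])

```text
time_s: 9.97
position: [0.4951, 0.1385, 0.3272]
tool_rot: [-3.141, -0.692, 0.853]
wrist_force: [-0.8, 0.2, -0.4]
width: 0.0092
```

Emit:
apply_moves([
  {"offset": [-0.7, 0, 0.8], "delta_rot": [0, 0, 0], "hand": 0},
  {"offset": [-1.3, 0, 1.6], "delta_rot": [0, 0, 0], "hand": 0},
  {"offset": [-1.3, 0, 1.6], "delta_rot": [0, 0, 0], "hand": 0},
])

```text
time_s: 10.22
position: [0.4951, 0.1386, 0.325]
tool_rot: [-3.141, -0.692, 0.853]
wrist_force: [-0.1, 0.5, -0.4]
width: 0.0088
```

Emit:
apply_moves([
  {"offset": [-0.7, 0, 0.8], "delta_rot": [0, 0, 0], "hand": 0},
  {"offset": [-1.3, 0, 1.6], "delta_rot": [0, 0, 0], "hand": 0},
  {"offset": [-1.3, 0, 1.6], "delta_rot": [0, 0, 0], "hand": 0},
])

```text
time_s: 10.47
position: [0.4951, 0.1386, 0.3227]
tool_rot: [-3.141, -0.692, 0.853]
wrist_force: [0.3, -0.5, -0.8]
width: 0.0093
```

```bash
python3 -c "
from h import *
o=readout.get_obs();print(o['position'],o['wrist_force'],o['moment'])"
```

```text
[0.49514516 0.13856525 0.32272057] [ 0.30905641 -0.48683566 -0.83062978] [-0.40395013  0.37889974 -0.01490491]
```

Predicted foot height is about 18 mm, still with no contact. I'll keep going in 2 mm steps.

Emit:
apply_moves([
  {"offset": [-0.7, 0, 0.8], "delta_rot": [0, 0, 0], "hand": 0},
  {"offset": [-1.3, 0, 1.6], "delta_rot": [0, 0, 0], "hand": 0},
  {"offset": [-1.3, 0, 1.6], "delta_rot": [0, 0, 0], "hand": 0},
])

```text
time_s: 10.72
position: [0.4955, 0.1387, 0.3212]
tool_rot: [3.142, -0.694, 0.853]
wrist_force: [0.7, 1.1, 4.8]
width: 0.0095
```

Emit:
apply_moves([
  {"offset": [0, 0, 0], "delta_rot": [0, 0, 0], "hand": 0},
  {"offset": [0, 0, 0], "delta_rot": [0, 0, 0], "hand": 0},
])

```text
time_s: 10.88
position: [0.4956, 0.1387, 0.3213]
tool_rot: [3.141, -0.694, 0.853]
wrist_force: [1.2, 0.2, 2.3]
width: 0.0093
```

Run:
```python
from foot import *
o=readout.get_obs();print(o['position'],o['wrist_force'],o['moment'])
R0=R.from_euler('xyz',o['tool_rot']).as_matrix();F=o['position']+R0@FT;print('foot',F,'off A',(F-M)@A)
s=snap('side','s4')
c=cv2.resize(s['frame'][100:260,240:400],None,fx=3.6,fy=3.6,interpolation=cv2.INTER_CUBIC);cv2.imwrite('pics/s4c.png',c[:,:,::-1])
snap('wrist','w5')
# rotate about foot
q=o['joint_positions']
for th in (22,24,26,27,28):
    Rt=place(th,(0,0),ph=np.radians(30.2))[1]; p=F-Rt@FT; rel(p,Rt,o); q2,e=ik(p,Rt,q);print(th,q2.round(2),round(e,4))
```

```text
[0.49558799 0.13873766 0.32129107] [1.24848358 0.249738   2.2873337 ] [-0.06277983  0.18783986 -0.03954531]
foot [0.52656977 0.17410738 0.01628228] off A -0.029696627018771786
offset [9.  0.2 5.6] rot [ 0.09 -1.98 -0.1 ]
22 [ 0.09  0.43  2.01  1.19  0.48 -0.22] 0.0
offset [18.   0.1 11.7] rot [ 0.09 -3.98 -0.1 ]
24 [ 0.11  0.44  1.98  1.08  0.47 -0.11] 0.0
offset [26.7  0.1 18. ] rot [ 0.09 -5.98 -0.1 ]
26 [0.13 0.45 1.95 0.97 0.46 0.01] 0.0
offset [30.9  0.1 21.3] rot [ 0.09 -6.98 -0.1 ]
27 [0.14 0.45 1.94 0.92 0.47 0.07] 0.0
offset [35.2  0.1 24.6] rot [ 0.09 -7.98 -0.1 ]
28 [0.14 0.46 1.93 0.87 0.47 0.13] 0.0
```

View pics/s4c.png

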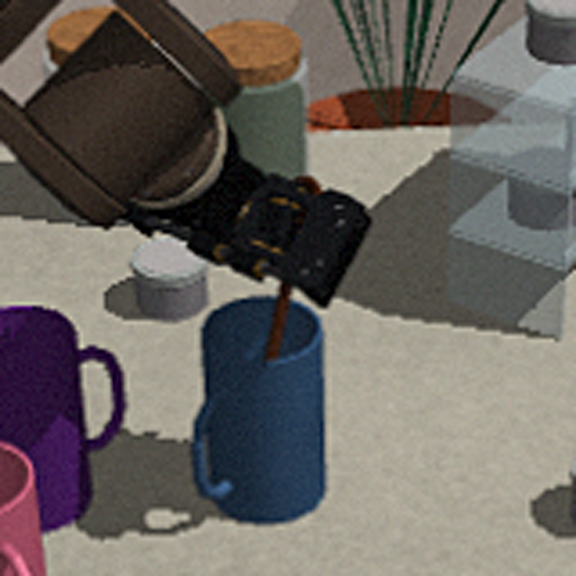

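View pics/w5.png

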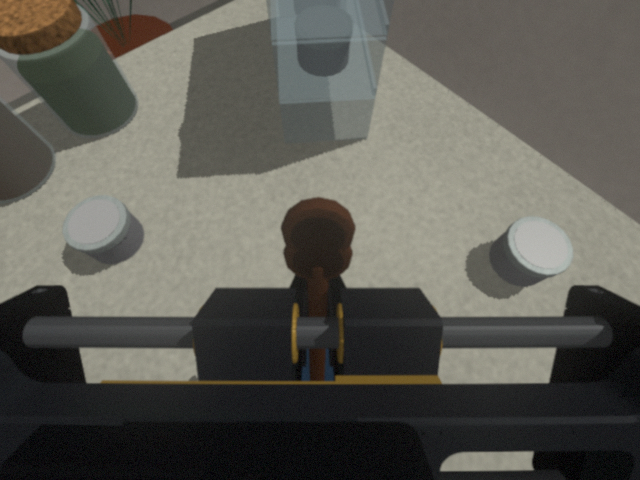

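The bottom is felt at a foot height of about 16 mm, with 2–5 N upward. The mug is unmoved in the side view, and the spoon stands in the mouth at about (316,185). Next I lean it about its foot towards the far rim in small steps.

Emit:
apply_moves([
  {"offset": [4.5, 0, 2.8], "delta_rot": [0, -1, 0], "hand": 0},
  {"offset": [9, 0, 5.6], "delta_rot": [0, -2, 0], "hand": 0},
  {"offset": [11.3, 0, 7.1], "delta_rot": [0, -2.5, 0], "hand": 0},
  {"offset": [11.3, 0, 7.1], "delta_rot": [0, -2.5, 0], "hand": 0},
])

```text
time_s: 11.32
position: [0.5045, 0.149, 0.323]
tool_rot: [3.141, -0.65, 0.853]
wrist_force: [0.3, 0.8, 1.0]
width: 0.0094
```

```bash
cat > lean.py <<'E'
from foot import *
o=readout.get_obs();print(o['position'],o['wrist_force'],o['moment'])
R0=R.from_euler('xyz',o['tool_rot']).as_matrix();F=o['position']+R0@FT;print('foot',F,'off A',(F-M)@A)
sp=R0@[np.cos(np.radians(30.2)),0,-np.sin(np.radians(30.2))];print('tilt',np.degrees(np.arccos(sp[2])))
F=np.array([.5266,.1741,.0163])
for th in (23.5,24.5,25.5,26.5,27.5):
    Rt=place(th,(0,0),ph=np.radians(30.2))[1]; print(th,end=' ');rel(F-Rt@FT,Rt,o)
E
python3 lean.py
```

```text
[0.50450855 0.14897965 0.32304647] [0.32427747 0.80861916 1.04458153] [-0.1634417   0.16643855 -0.04414179]
foot [0.52666709 0.17419258 0.01626551] off A -0.029568480882280587
tilt 22.544386749704273
23.5 offset [4.3 0.2 2.6] rot [ 0.09 -0.96 -0.08]
24.5 offset [8.9 0.2 5.5] rot [ 0.09 -1.96 -0.08]
25.5 offset [13.4  0.2  8.5] rot [ 0.08 -2.96 -0.08]
26.5 offset [17.8  0.2 11.5] rot [ 0.08 -3.96 -0.08]
27.5 offset [22.2  0.1 14.6] rot [ 0.08 -4.96 -0.08]
```

Emit:
apply_moves([
  {"offset": [2.2, 0.1, 1.3], "delta_rot": [0, -0.5, 0], "hand": 0},
  {"offset": [4.3, 0.2, 2.6], "delta_rot": [0, -1, 0], "hand": 0},
  {"offset": [4.3, 0.2, 2.6], "delta_rot": [0, -1, 0], "hand": 0},
])

```text
time_s: 11.57
position: [0.508, 0.1527, 0.3236]
tool_rot: [3.141, -0.633, 0.854]
wrist_force: [0.7, 0.3, 3.1]
width: 0.009
```

Emit:
apply_moves([
  {"offset": [2.2, 0.1, 1.4], "delta_rot": [0, -0.5, 0], "hand": 0},
  {"offset": [4.5, 0, 2.9], "delta_rot": [0, -1, 0], "hand": 0},
  {"offset": [4.5, 0, 2.9], "delta_rot": [0, -1, 0], "hand": 0},
])

```text
time_s: 11.82
position: [0.5116, 0.1568, 0.324]
tool_rot: [3.141, -0.616, 0.854]
wrist_force: [0.4, 1.1, 2.9]
width: 0.0091
```

```bash
python3 lean.py;python3 - <<'E'
from h import *
s=snap('side','s5')
c=cv2.resize(s['frame'][100:260,240:400],None,fx=3.6,fy=3.6,interpolation=cv2.INTER_CUBIC);cv2.imwrite('pics/s5c.png',c[:,:,::-1])
E
```

```text
[0.51161831 0.15680932 0.32396023] [0.42920809 1.11663986 2.88626027] [-0.03160656  0.18204665  0.00724778]
foot [0.52684085 0.17399345 0.01620346] off A -0.029604771474381144
tilt 24.52259033970773
23.5 offset [-4.8 -0.  -2.9] rot [ 0.08  1.02 -0.06]
24.5 offset [-0.1 -0.  -0.2] rot [ 0.08  0.02 -0.06]
25.5 offset [ 4.5 -0.   2.6] rot [ 0.08 -0.98 -0.06]
26.5 offset [ 9.  -0.1  5.5] rot [ 0.08 -1.98 -0.06]
27.5 offset [13.5 -0.1  8.5] rot [ 0.08 -2.98 -0.06]
```

View pics/s5c.png

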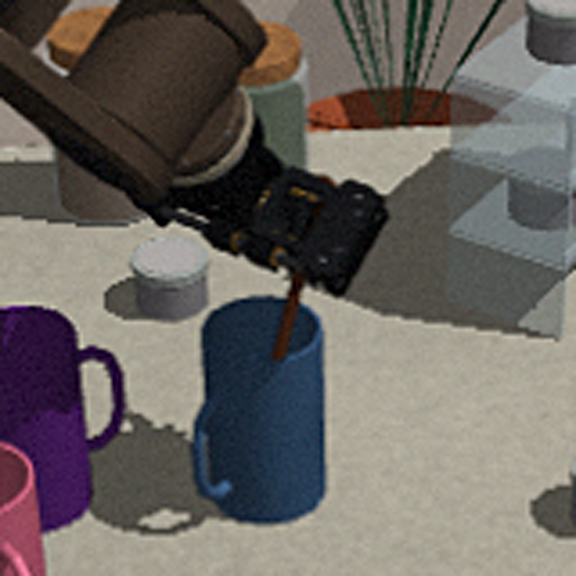

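Emit:
apply_moves([
  {"offset": [2.2, 0, 1.3], "delta_rot": [0, -0.5, 0], "hand": 0},
  {"offset": [4.5, 0, 2.6], "delta_rot": [0, -1, 0], "hand": 0},
  {"offset": [4.5, 0, 2.6], "delta_rot": [0, -1, 0], "hand": 0},
])

```text
time_s: 12.12
position: [0.5149, 0.1606, 0.3244]
tool_rot: [3.141, -0.599, 0.854]
wrist_force: [-0.2, -0.8, 2.4]
width: 0.0089
```

```bash
python3 lean.py
```

```text
[0.51487133 0.16064381 0.32442888] [-0.15231753 -0.79338841  2.37989508] [-0.06920776  0.13773768  0.03176031]
foot [0.52666339 0.17392192 0.01632842] off A -0.029775180065834957
tilt 25.489854080907175
23.5 offset [-9.2  0.  -5.3] rot [ 0.07  1.99 -0.05]
24.5 offset [-4.5  0.  -2.6] rot [ 0.07  0.99 -0.05]
25.5 offset [0.1 0.  0.1] rot [ 0.07 -0.01 -0.05]
26.5 offset [4.7 0.  2.9] rot [ 0.07 -1.01 -0.05]
27.5 offset [9.2 0.  5.8] rot [ 0.07 -2.01 -0.05]
```

Emit:
apply_moves([
  {"offset": [1.2, 0, 0.7], "delta_rot": [0, -0.3, 0], "hand": 0},
  {"offset": [2.4, 0, 1.5], "delta_rot": [0, -0.5, 0], "hand": 0},
  {"offset": [2.4, 0, 1.5], "delta_rot": [0, -0.5, 0], "hand": 0},
])

```text
time_s: 12.37
position: [0.5168, 0.1628, 0.3245]
tool_rot: [3.141, -0.59, 0.854]
wrist_force: [0.3, 2.0, 2.4]
width: 0.0095
```

Emit:
apply_moves([
  {"offset": [1.2, 0, 0.7], "delta_rot": [0, -0.3, 0], "hand": 0},
  {"offset": [2.4, 0, 1.5], "delta_rot": [0, -0.5, 0], "hand": 0},
  {"offset": [2.4, 0, 1.5], "delta_rot": [0, -0.5, 0], "hand": 0},
])

```text
time_s: 12.62
position: [0.5187, 0.1651, 0.3245]
tool_rot: [3.141, -0.581, 0.854]
wrist_force: [0.3, 1.8, 1.7]
width: 0.0095
```

```bash
python3 lean.py
python3 - <<'E'
from h import *
s=snap('side','s6')
c=cv2.resize(s['frame'][100:260,240:400],None,fx=3.6,fy=3.6,interpolation=cv2.INTER_CUBIC);cv2.imwrite('pics/s6c.png',c[:,:,::-1])
E
```

```text
[0.5187285  0.16505777 0.32452407] [0.32713612 1.80925326 1.68227866] [-0.03552187  0.12591029 -0.01908535]
foot [0.52688807 0.1741766  0.01615495] off A -0.02943556174745905
tilt 26.516313488554655
23.5 offset [-14.3   0.   -8.3] rot [ 0.07  3.02 -0.04]
24.5 offset [-9.5  0.  -5.7] rot [ 0.07  2.02 -0.04]
25.5 offset [-4.8  0.  -3. ] rot [ 0.07  1.02 -0.04]
26.5 offset [-0.2  0.  -0.3] rot [ 0.07  0.02 -0.05]
27.5 offset [4.4 0.  2.5] rot [ 0.06 -0.98 -0.05]
```

View pics/s6c.png

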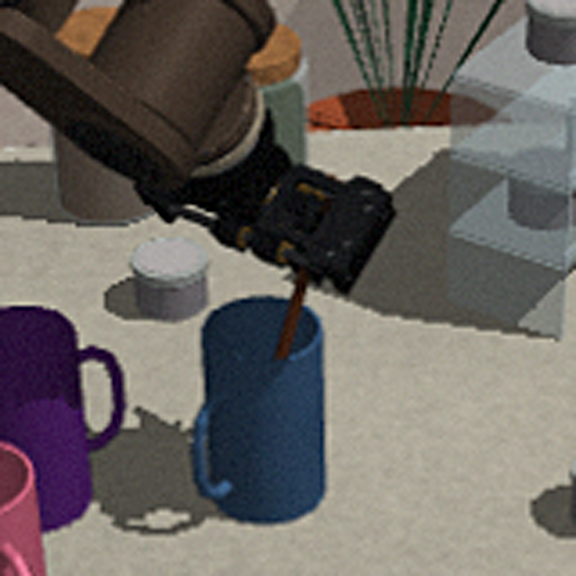

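Run:
```python
from foot import *
o=readout.get_obs()
s=load('s6');f=s['frame'].astype(int)
L=[]
for v in range(178,199,2):
    m=[x for x in range(305,332) if f[v,x,0]-f[v,x,2]>8]
    if m:L.append((np.mean(m),v))
W,T=inhand('s6',L,o)
off=(W-M)@A
k=np.polyfit(W[:,2],off,1);print(np.c_[off,W[:,2]].round(4)[::3]);print('tilt',np.degrees(np.arctan(k[0])),'off at .146',np.polyval(k,.146),'at .016',np.polyval(k,.016+.0),'limit ±.0334')
```

```text
[[0.0197 0.178 ]
 [0.057  0.1398]
 [0.0488 0.1252]
 [0.0409 0.1104]]
tilt -17.253169332287374 off at .146 0.038491110842995634 at .016 0.07886506823714699 limit ±.0334
```

Run:
```python
from foot import *
def proj(s,X):
    Rm=Rc(s).T;t=-Rm@np.array(s['origin']);return cv2.projectPoints(np.array(X,float).reshape(-1,1,3),cv2.Rodrigues(Rm)[0],t,np.array(s['mtx']),np.array(s['D']))[0].reshape(-1,2)
o=readout.get_obs()
s=load('s6');f=s['frame'].astype(int)
for v in (178,182,186,190,194,198): print(v,[(x,*f[v,x]) for x in range(312,332) if f[v,x,0]-f[v,x,2]>5])
R0=R.from_euler('xyz',o['tool_rot']).as_matrix();F=o['position']+R0@FT;sp=R0@[np.cos(np.radians(30.2)),0,-np.sin(np.radians(30.2))]
for d in(.11,.12,.13,.145,.16,.18): X=F+sp*d;print(d,'z',X[2].round(3),'off',((X-M)@A).round(4),proj(s,X)[0].round(1))
print('far inner rim',proj(s,M+A*.039+K*.146),'spoon axis leaning pt',proj(s,M+A*.0334+K*.146))
L=proj(s,M+A*.042+K*.146)
```

```text
178 [(312, np.int64(175), np.int64(170), np.int64(156)), (313, np.int64(172), np.int64(167), np.int64(154)), (314, np.int64(167), np.int64(164), np.int64(150)), (315, np.int64(164), np.int64(161), np.int64(144)), (316, np.int64(166), np.int64(159), np.int64(147)), (317, np.int64(165), np.int64(162), np.int64(145)), (318, np.int64(174), np.int64(169), np.int64(155)), (319, np.int64(185), np.int64(176), np.int64(160)), (320, np.int64(151), np.int64(147), np.int64(130)), (321, np.int64(69), np.int64(68), np.int64(57)), (322, np.int64(31), np.int64(15), np.int64(5)), (323, np.int64(34), np.int64(11), np.int64(7)), (324, np.int64(29), np.int64(13), np.int64(4)), (325, np.int64(45), np.int64(34), np.int64(28)), (326, np.int64(48), np.int64(49), np.int64(39)), (330, np.int64(85), np.int64(83), np.int64(74)), (331, np.int64(81), np.int64(77), np.int64(68))]
182 [(317, np.int64(119), np.int64(118), np.int64(113)), (319, np.int64(156), np.int64(156), np.int64(144)), (320, np.int64(129), np.int64(126), np.int64(113)), (321, np.int64(37), np.int64(23), np.int64(11)), (322, np.int64(49), np.int64
[... 1331 characters left out ...]
, np.int64(10)), (330, np.int64(152), np.int64(149), np.int64(139)), (331, np.int64(172), np.int64(167), np.int64(150))]
198 [(317, np.int64(54), np.int64(27), np.int64(9)), (318, np.int64(60), np.int64(29), np.int64(11)), (319, np.int64(54), np.int64(30), np.int64(19)), (330, np.int64(161), np.int64(157), np.int64(142)), (331, np.int64(177), np.int64(170), np.int64(155))]
0.11 z 0.115 off 0.0196 [317.4 198.4]
0.12 z 0.124 off 0.0241 [318.4 194.8]
0.13 z 0.132 off 0.0285 [319.4 191.2]
0.145 z 0.146 off 0.0352 [320.8 185.7]
0.16 z 0.159 off 0.0419 [322.3 180.3]
0.18 z 0.177 off 0.0509 [324.3 173. ]
far inner rim [[321.44035166 184.9603982 ]] spoon axis leaning pt [[320.11129338 185.92291785]]
```

Emit:
apply_moves([
  {"offset": [1.1, 0, 0.6], "delta_rot": [0, -0.3, 0], "hand": 0},
  {"offset": [2.2, 0, 1.2], "delta_rot": [0, -0.5, 0], "hand": 0},
  {"offset": [2.2, 0, 1.2], "delta_rot": [0, -0.5, 0], "hand": 0},
])

```text
time_s: 12.92
position: [0.5203, 0.1669, 0.3247]
tool_rot: [3.141, -0.572, 0.855]
wrist_force: [-0.3, -1.1, 2.6]
width: 0.009
```

```bash
python3 lean.py
```

```text
[0.52031773 0.1669489  0.32468533] [-0.30957806 -1.05071719  2.55375267] [-0.21160419  0.24281357  0.03148605]
foot [0.52667241 0.17393565 0.01621807] off A -0.029758895194999135
tilt 27.03522194746517
23.5 offset [-16.5   0.1  -9.3] rot [ 0.07  3.54 -0.03]
24.5 offset [-11.7   0.1  -6.8] rot [ 0.07  2.54 -0.03]
25.5 offset [-7.   0.1 -4.2] rot [ 0.07  1.54 -0.03]
26.5 offset [-2.4  0.1 -1.5] rot [ 0.06  0.54 -0.03]
27.5 offset [2.2 0.  1.3] rot [ 0.06 -0.46 -0.03]
```

The rim takes the load now: a force of about 1 N against the lean and a clear rise in moment. Opening, then waiting.

Emit:
apply_moves([
  {"offset": [0, 0, 0], "delta_rot": [0, 0, 0], "hand": 0.12},
  {"offset": [0, 0, 0], "delta_rot": [0, 0, 0], "hand": 0.15},
  {"offset": [0, 0, 0], "delta_rot": [0, 0, 0], "hand": 0.2},
  {"offset": [0, 0, 0], "delta_rot": [0, 0, 0], "hand": 0.3},
  {"offset": [0, 0, 0], "delta_rot": [0, 0, 0], "hand": 0.45},
  {"offset": [0, 0, 0], "delta_rot": [0, 0, 0], "hand": 0.5},
  {"offset": [0, 0, 0], "delta_rot": [0, 0, 0], "hand": 0.5},
])

```text
time_s: 13.5
position: [0.5203, 0.1669, 0.3246]
tool_rot: [3.141, -0.572, 0.854]
wrist_force: [0.3, -0.1, -0.5]
width: 0.0401
```

```bash
python3 lean.py|head -1;python3 - <<'E'
from h import *
s=snap('side','s7')
c=cv2.resize(s['frame'][100:260,240:400],None,fx=3.6,fy=3.6,interpolation=cv2.INTER_CUBIC);cv2.imwrite('pics/s7c.png',c[:,:,::-1])
snap('wrist','w7')
E
```

```text
[0.52034237 0.16693348 0.32460306] [ 0.34926865 -0.1447594  -0.53008038] [-0.28541797  0.33204895  0.03419987]
```

View pics/s7c.png

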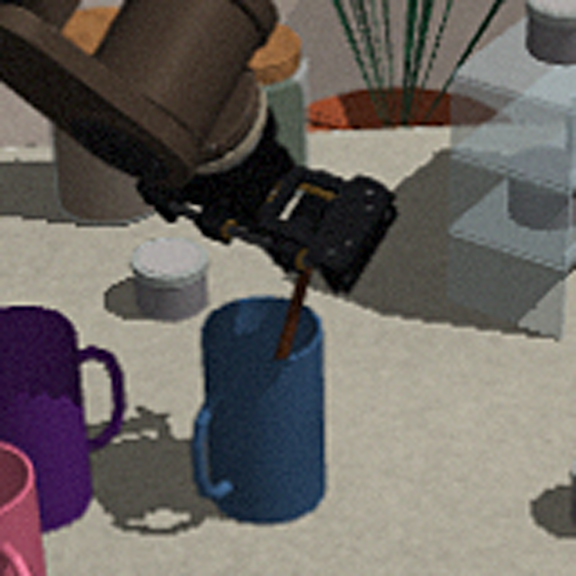

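View pics/w7.png

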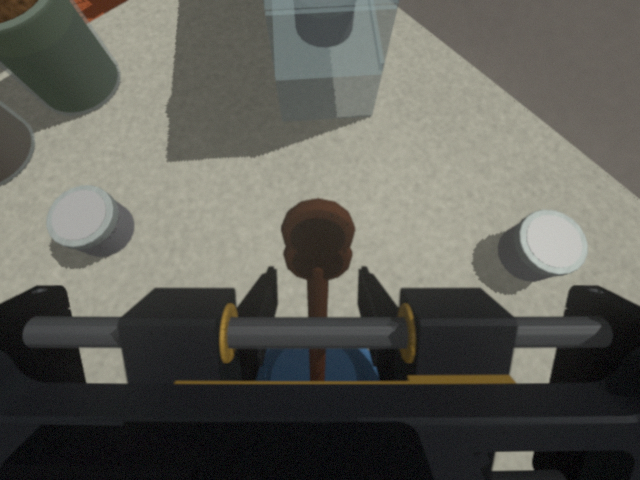

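The spoon stays put between the open fingers (column 317) with no load on the wrist. Now retreating square to the spoon, away from the bowl.

Run:
```python
from plan import *
o=readout.get_obs();R0=R.from_euler('xyz',o['tool_rot']).as_matrix();q=o['joint_positions']
for off in ([-20,0,-35],[-40,0,-69],[-50,0,-87],[0,0,-180],[40,0,-250]):
    p=o['position']+R0@(np.array(off)/1000);q2,e=ik(p,R0,q);print(off,p.round(3),q2.round(2),round(e,4));q=q2
```

```text
[-20, 0, -35] [0.497 0.14  0.343] [0.09 0.39 1.99 0.9  0.5  0.05] 0.0
[-40, 0, -69] [0.474 0.113 0.361] [0.03 0.33 2.03 0.88 0.54 0.03] 0.0
[-50, 0, -87] [0.462 0.1   0.371] [0.   0.29 2.05 0.86 0.57 0.03] 0.0
[0, 0, -180] [0.456 0.094 0.476] [-0.01  0.14  1.92  0.62  0.79  0.32] 0.0
[40, 0, -250] [0.453 0.09  0.557] [-0.02  0.07  1.79  0.53  0.96  0.46] 0.0
```

Emit:
apply_moves([
  {"offset": [0, 0, 0], "delta_rot": [0, 0, 0], "hand": 0.6},
  {"offset": [0, 0, 0], "delta_rot": [0, 0, 0], "hand": 0.6},
  {"offset": [0, 0, 0], "delta_rot": [0, 0, 0], "hand": 0.6},
  {"offset": [-3, 0, -5], "delta_rot": [0, 0, 0], "hand": 0.6},
  {"offset": [-8, 0, -14], "delta_rot": [0, 0, 0], "hand": 0.6},
  {"offset": [-14, 0, -24], "delta_rot": [0, 0, 0], "hand": 0.6},
  {"offset": [-20, 0, -35], "delta_rot": [0, 0, 0], "hand": 0.6},
  {"offset": [-30, 0, -52], "delta_rot": [0, 0, 0], "hand": 0.6},
  {"offset": [-40, 0, -69], "delta_rot": [0, 0, 0], "hand": 0.6},
  {"offset": [-50, 0, -87], "delta_rot": [0, 0, 0], "hand": 0.6},
  {"offset": [-45, 0, -105], "delta_rot": [0, 0, 0], "hand": 0.6},
  {"offset": [-30, 0, -130], "delta_rot": [0, 0, 0], "hand": 0.6},
  {"offset": [-15, 0, -155], "delta_rot": [0, 0, 0], "hand": 0.6},
  {"offset": [0, 0, -180], "delta_rot": [0, 0, 0], "hand": 0.6},
  {"offset": [20, 0, -215], "delta_rot": [0, 0, 0], "hand": 0.6},
  {"offset": [40, 0, -250], "delta_rot": [0, 0, 0], "hand": 0.6},
  {"offset": [40, 0, -250], "delta_rot": [0, 0, 0], "hand": 0.6},
  {"offset": [40, 0, -250], "delta_rot": [0, 0, 0], "hand": 0.6},
])

```text
time_s: 15.1
position: [0.4521, 0.0898, 0.5587]
tool_rot: [3.136, -0.575, 0.856]
wrist_force: [-0.2, 0.3, -1.1]
width: 0.0573
```

Run:
```python
from h import *
s=snap('side','s8')
c=cv2.resize(s['frame'][100:260,240:400],None,fx=3.6,fy=3.6,interpolation=cv2.INTER_CUBIC);cv2.imwrite('pics/s8c.png',c[:,:,::-1])
s=snap('top','t8')
```

```text
(no output)
```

View pics/s8c.png

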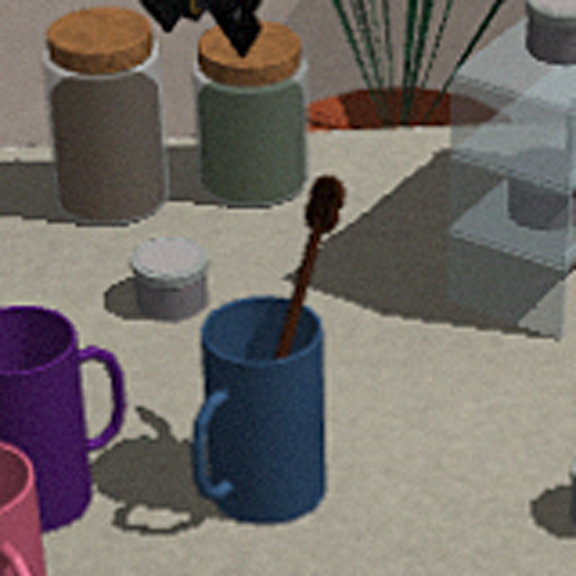

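View pics/t8.png

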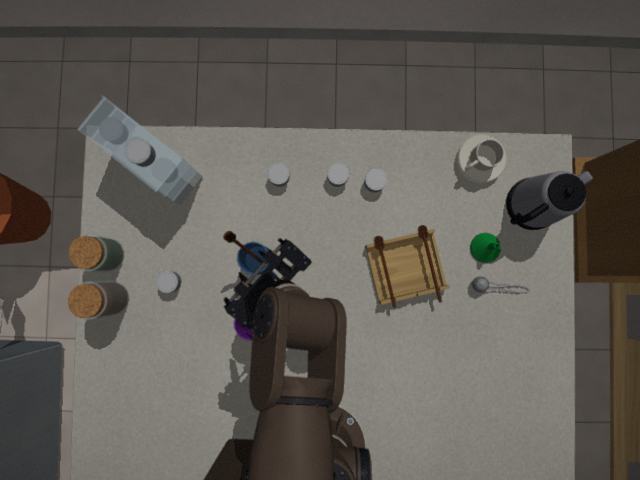

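The spoon stands in the mug with the bowl up at side (330,157). It leans away from the mug's handle. As a last check I'll compare the scene with the first pictures.

Run:
```python
from foot import *
a,b=load('side0')['frame'].astype(int),load('s8')['frame'].astype(int)
d=np.abs(a-b).sum(2)
for n,(x0,y0,x1,y1) in dict(mug_lower=(292,205,332,245),tin_l=(272,165,302,190),tins_r=(395,220,442,332),funnel=(325,420,385,475),strainer=(280,425,312,478),spoonA=(262,308,358,332),spoonC=(268,350,378,388)).items(): print(n,'mean diff',d[y0:y1,x0:x1].mean().round(1),'frac>90',(d[y0:y1,x0:x1]>90).mean().round(3))
c=np.r_[load('s8')['frame'][170:250,280:345],load('side0')['frame'][170:250,280:345]]
# mug silhouette
for t in('side0','s8'):
    f=load(t)['frame'];h=cv2.cvtColor(f,cv2.COLOR_RGB2HSV);m=((f[...,2].astype(int)-f[...,0]>18)&(h[...,0]>95)&(h[...,0]<120));m[:,:285]=0;m[:,345:]=0;m[:175]=0;m[260:]=0
    ys,xs=np.where(m);print(t,xs.min(),xs.max(),ys.min(),ys.max())
s=load('s8');f=s['frame'].astype(int);L=[]
n=np.array([-A[1],A[0],0])
o=np.array(s['origin'])
for v in range(168,198,3):
    x=[x for x in range(314,332) if f[v,x,0]-f[v,x,2]>12 and f[v,x,0]<110 and f[v,x,1]<.7*f[v,x,0]]
    if x:L.append((np.mean(x),v))
dr=rays(s,L)@Rc(s).T;t=((M-o)@n)/(dr@n);W=o+dr*t[:,None];k=np.polyfit(W[:,2],(W-M)@A,1);print('tilt',np.degrees(np.arctan(k[0])),'at rim',np.polyval(k,.146),'foot',np.polyval(k,.016))
```

```text
mug_lower mean diff 12.5 frac>90 0.0
tin_l mean diff 13.6 frac>90 0.0
tins_r mean diff 14.0 frac>90 0.0
funnel mean diff 13.5 frac>90 0.0
strainer mean diff 13.5 frac>90 0.0
spoonA mean diff 14.9 frac>90 0.004
spoonC mean diff 27.8 frac>90 0.078
side0 293 329 182 244
s8 293 329 182 244
tilt 26.328743932148203 at rim 0.04049738791215221 foot -0.02383378237200725
```

Run:
```python
from h import *
c=np.c_[load('side0')['frame'][300:410,240:390],load('s8')['frame'][300:410,240:390]];cv2.imwrite('pics/cmp.png',cv2.resize(c,None,fx=2.6,fy=2.6)[:,:,::-1])
```

```text
Traceback (most recent call last):
cv2.error: OpenCV(4.12.0) /io/opencv/modules/imgcodecs/src/loadsave.cpp:1058: error: (-215:Assertion failed) image.channels() == 1 || image.channels() == 3 || image.channels() == 4 in function 'imwrite_'
```

Run:
```python
from h import *
c=np.hstack([load('side0')['frame'][300:410,240:390],load('s8')['frame'][300:410,240:390]]);cv2.imwrite('pics/cmp.png',cv2.resize(c,None,fx=2.6,fy=2.6)[:,:,::-1])
```

```text
(no output)
```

View pics/cmp.png

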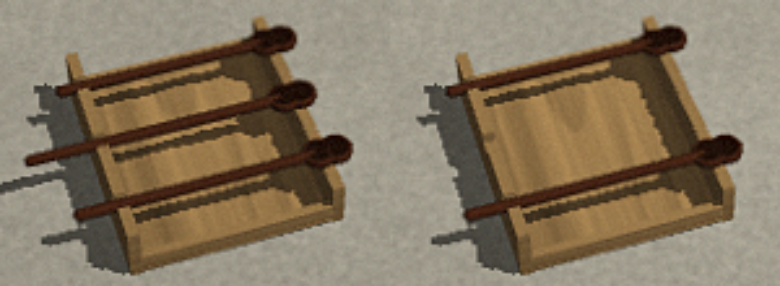

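The other two spoons lie exactly where they were. The difference seen was only the missing middle spoon and its shadow. Handing in.

```bash
python3 -c "
from rig import ticket
print(ticket.hand_in())"
```

```text
the job is handed in; nothing more can be done
None
```

The longest spoon (the middle one in the rest) is standing in the blue mug, handle end down and bowl up. It leans on the rim away from the mug's handle. I lowered it until the wrist force showed it touching the bottom, with the inside floor about 16 mm up. Then I leaned it onto the far rim about its foot, let go, and drew the hand well clear. The robot's clock stood at about 15 s of the 45 s allowed.

**Last checks:**
- **Lean:** the side view gives about 26° off vertical, against the 27° expected, and the spoon stayed put once released.
- **Mug:** its outline is pixel-identical to the first picture.
- **Bystanders:** the tins on the worktop, the funnel and the strainer show no change.
- **Other two spoons:** the patch around the shortest spoon first flagged a difference. A side-by-side crop showed it was only the gap and shadow left by the spoon I took, and both others lie as before.
- **Forces:** the highest wrist reading I saw was about 5 N, read at the end of each move.

**One disagreement:** the same side view puts the spoon's axis about 40 mm from the mug's centre at rim height, where geometry allows about 33 mm. Its foot measures 24 mm from the centre on the handle side, against 30 mm by the arm's own position. Both are more than the 2 mm camera calibration. I put it down to the spoon not lying exactly in the plane I assumed, but did not measure further.

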